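# Stone the rail way, hang the iris heads on their bayonet carriers and set the clamp

## Task

First take the flat stone from its tray and rub it lengthwise along the whole front way of the rail, from the end with the upright steel end plate to the treadle end, flat and with light steady pressure so that its sprung handle stays about half sunk, then lay it back in its tray. Next hang every iris head on a bayonet carrier of the rail, any head on any carrier: lower it with its lugs clear of the hooks, twist it clockwise under the hooks and let its lugs drop fully into the locking notches. Last press the clamp treadle down to its stop, hold it there for a second and let it spring back; leave the bystanders alone.

Things in the scene. Friction and masses are not known exactly. Their poses are not given: they have to be found in the camera images.
- rail: dark cast-aluminium rail, fixed on the mat, 160 mm (x) by 420 mm (y), origin at the centre of its underside. The front way is the bright raised strip along its -x edge, centred at x = -58 mm, 44 mm wide, top at z = 36 mm, y = -210 to +210 mm. The bed behind is at z = 30 mm. A steel end plate 75 mm high (x = -22 to +78 mm) stands at the +y end; the treadle is at the -y end
- seat1: bayonet carrier, fixed on the rail bed; base 104 x 92 mm, origin: centre of its underside (30 mm above the rail's origin), axes parallel to the rail's. Central post 24 mm diameter, top at z = 45 mm, on a 54 mm square seat face at z = 18 mm. On its +x and -x axis, radius 32 to 50 mm, are 16 mm wide notches, each roofed by a hook: underside z = 34.5, top z = 42 mm. More under seat2 and seat3
- seat2: carrier exactly like seat1. The hook at the +x end spans y = -18 to +14 mm, with a stop post closing the notch at y below -8 mm; the -x end is the same turned by 180 degrees. A ledge at z = 24 mm leads from each notch, counter-clockwise seen from above, round to about 70 degrees
- seat3: carrier exactly like seat1. A head goes straight down over the post with its lugs 50 (35 to 65) degrees counter-clockwise of the carrier's x axis, rests with its underside at z = 24 mm on the ledges, turns clockwise under the hooks and, with its x axis along the carrier's, drops to z = 18 mm. Side play 2 mm, 2.5 mm over the lugs on the ledge
- head1: iris head: upright aluminium plate 50 mm wide (x), 16 mm thick (y), 32 to 84 mm above the underside, a dark round iris on both faces, on a square 42 mm hub 32 mm high. Two lugs 12 mm wide, 8 mm high, level with the underside, reach out along +x and -x to 46 mm from the axis. Origin: centre of the underside. Stands on the mat. 2 or 3 heads are present; None at the start: absent
- head2: iris head exactly like head1. The hub's underside has a blind hole 28 mm square and 30 mm deep that goes over a carrier's post; low stubs on its +y and -y sides reach 28.5 mm from the axis; heavy foot, 0.24 to 0.39 kg in all; a half turn about z makes no difference
- head3: iris head exactly like head1
- stone: flat stone: pale sole 80 (x) by 40 (y) by 14 mm high, origin at the centre of its underside; above it a wooden handle bar 64 (x) by 18 mm (y), from 30 to 70 mm above the underside. The handle is sprung on the sole: 1.6 N to start, then 0.8 N per mm down to 14 mm (13 N), rigid beyond. Sole 0.2 kg, handle 0.08 kg. Over 25 N would mark the way
- stone_handle (a joint): how far the stone's handle has sunk, m: 0 free, 0.014 fully sunk
- tray: black open tray, fixed, 116 mm (x) by 68 mm (y), walls 16 mm high and 4 mm thick, floor 4 mm; origin at the centre of its underside. The stone lies in it at the start, its x axis along the tray's
- treadle (a joint): angle of the hinged spring treadle of the rail clamp, rad: 0 up, 0.28 on its stop; springs back when let go. Takes about 4 N at the pad to start and 9 N on the stop
- treadle_pad (a point): centre of the top of the treadle's rubber pad (55 by 50 mm). The steel treadle is 135 mm long and 52 mm wide, hinged at the back (+x of the rail) and pointing to the front; the pad is 105 mm from the hinge and sinks about 29 mm to the stop, where it is nearly level
- lens_mount: round brass lens mount on a foot, 96 mm high; bystander; origin at the centre of its underside
- angle_plate: steel right-angle plate, 90 x 70 x 90 mm; bystander; origin at the centre of its foot's underside
- spare_carrier: spare dark carrier with a red cam lever, 90 x 60 x 26 mm; bystander; origin at the centre of its underside

How it is judged:
By the outcome, as a careful person would: the job done as asked, in the order asked, and still so for the second after the job is handed in, with the robot touching nothing.
Of head1, head2, head3 only 2 to 3 are there at a start; the rules pass over those that are not, and their reading is None.
At some moment in a run one of head1, head2, head3 may be knocked a few centimetres aside while the robot is not near it.
It also fails if it takes over 200 s, if anything falls off the work surface, if the arm or the gripper's body presses on something with over 40 N, if the wrist force passes 120 N, or if a joint passes its speed limit or range.

## Robot

A 6-joint arm with a two-finger parallel gripper is mounted at the origin on the work surface. World frame = base frame: x ahead of the robot, y to its left, z up, the work surface at z = 0. Lengths are in m, angles in rad, forces in N, time in s.
With the tool pointing down it reaches from about 0.35 to 0.975 m from the base axis. Payload 4.9 kg.
Tool frame: the origin (TCP) lies at the very end of the fingers, on their centre line; the grasp point (between the pads) lies 19 mm behind it (manip.tcp_to_grasp is the distance from the TCP to the grasp point, in m); z points along the fingers, y is the direction in which the jaws open and shut (so a half turn about z gives the same grasp; the last joint's range is limited). The gripper opens to 85 mm and grips with 20 to 120 N. Pads are 22 mm wide; open, the fingers measure 114 mm over their backs; the gripper's body (76 mm by 85 mm) begins 54 mm behind the grasp point. The pads swing forward as they close: fully open they stand 13 mm farther back than shut.
Start: joints at [1.206, 0.053, 1.613, -0, 1.476, -0.119], TCP at [0.152, 0.606, 0.231] pointing down, gripper open.
Joint ranges: [-3.01, 3.01], [-1.01, 2.22], [0.06, 2.58], [-1.02, 4.17], [0.09, 2.62], [-3.14, 3.14]. Speed limits (rad/s): [2.57, 2.57, 3.14, 3.14, 3.14, 3.14].

## Interface

Orientations are given as a unit quaternion [w, x, y, z].
In Python, from plant import sensors, cams, job, finder, manip gives the robot as it stands.
- The arm moves only by the shell command python3 -m pendant 'ROWS'. ROWS is JSON, a list of rows, each an object of numbers: "wx", "wy", "wz": the turn, a rotation vector about the tool's x, y, z in degrees; "dx", "dy", "dz": the shift along the tool's x, y, z in m; "hand": the gripper's target within -1 to 1 (fully open at 1, half-way at 0, shut at -1). A call has 1 to 20 rows; each row is the pose to reach, as a shift and turn from the pose commanded when the call began, along the tool's axes at that moment; what a row does not reach only later rows make up. A row lasts 1/12 s, in which the tool goes at most 41.7 mm and 7.16 degrees, less where a joint would pass 70% of its speed; a pose out of reach is approached as far as the arm can. A call with a gripper value outside its range is refused whole. The fingers move at their own pace and stop on an object; the grip force is fixed at half the most. Time passes only in rows, so rows that repeat a pose let the fingers close. It gives the time, the measured TCP pose, the force and the opening at its end, in the units of the state.
- sensors.state(): the state, without advancing time (a new reading comes with each control period).
- cams.grab_frame(name): name is "scene" or "top"; returns (picture, depth): 400x640x3 uint8, red, green, blue; 400x640 float32, m along the optical axis (not along the pixel's ray), 0 where there is no reading.
- cams.calibration(name): a dict with "fov_y" (degrees; the focal length in pixels is half the picture's height over the tangent of half this angle, whatever the lens; pixels are square), "cx", "cy" (the principal point, pixels), "pose" (4x4, takes a point from camera to world coordinates). Camera axes: x right, y down, z forward; pixel columns grow to the right and rows downward; lengths in m; the calibration is good to about 2 mm. A picture is of the moment at which its call begins. calibration takes no time and is no camera call.
- job.job_done(): hands the job in, once; it reports no verdict.
Trained networks look in the newest picture that a camera, given by its name, has taken for a name from the list of things; names that differ only in an ending like _2 or _b are one class to them, and where a whole thing is asked for, a point or a joint stands for the part that bears it (a point fixed in the world has none). Each returns a list of dicts, best first, with "score" (0 to 1); they miss things now and then, are a little off and sometimes report something else, mostly with a low value. They report only what shows in the picture. A call takes as long as a camera call.
- finder.look_for(camera, thing): "position" ([x, y, z] in m, in world coordinates, good to about 4 mm: the middle of the surface that is visible of it).
The state is a dict: "time": time; "joint_pos": joint angles; "joint_vel": joint speeds; "joint_efforts": joint torques, N m; "tool_pos": TCP position; "tool_rot": TCP orientation; "contact_force": force on the tool from outside, world axes, zero at the start; "ft_torque": the same for the moment, N m; "gripper_width": opening from 0.0 (shut) to 1.0 (fully open).
Only numpy, scipy, OpenCV 4.12 (cv2) and the standard library are available. Lean on these libraries where they do the work, as an engineer would, in place of code of your own. Each camera call takes 0.05 s, during which the arm holds its last target. There are 200 camera calls.

## Working session

There is one attempt and no reset: what is moved stays moved. The work goes in short steps, Python scripts to look and compute and a shell command to move; the robot and the scene stay as the last step left them, time stands still between calls to the robot, and variables do not carry over. Pictures are saved under pics/ and viewed, about 12 in all and at most 16, crops included, and the job is handed in when it is done.

```bash
ls; mkdir -p pics; python3 - <<'E'
from plant import sensors,cams,finder,manip
import cv2,numpy as np
s=sensors.state();print({k:np.round(v,3) for k,v in s.items()},manip.tcp_to_grasp)
for c in ("scene","top"):
    p,d=cams.grab_frame(c);cv2.imwrite(f"pics/{c}0.png",p[:,:,::-1]);np.savez(f"{c}0.npz",p=p,d=d)
    k=cams.calibration(c);print(c,k["fov_y"],k["cx"],k["cy"],np.round(k["pose"],4).tolist())
for t in "rail seat1 head1 stone tray treadle_pad lens_mount angle_plate spare_carrier".split():
    for r in finder.look_for("top",t)[:5]: print(t,np.round(r["position"],3),round(r["score"],2))
E
```

```text
pics
{'time': np.float64(0.0), 'joint_pos': array([ 1.206,  0.053,  1.614,  0.   ,  1.476, -0.119]), 'joint_vel': array([-0.   ,  0.001, -0.   , -0.   , -0.   , -0.001]), 'joint_efforts': array([ 0.0000e+00, -3.9369e+01, -3.7017e+01, -0.0000e+00,  7.0000e-03,
        0.0000e+00]), 'tool_pos': array([0.152, 0.606, 0.23 ]), 'tool_rot': array([-0.   ,  0.123,  0.992, -0.001]), 'contact_force': array([0.219, 0.173, 0.156]), 'ft_torque': array([ 0.075, -0.058, -0.002]), 'gripper_width': np.float64(0.999)} 0.0187
scene 57.330149785549146 318.5162275451183 191.6495510639676 [[-0.0018, 0.5964, -0.8027, 1.3652], [0.9998, -0.0149, -0.0134, 0.0073], [-0.02, -0.8026, -0.5962, 0.6952], [0.0, 0.0, 0.0, 1.0]]
top 42.35077260689942 323.0503919357372 204.3778550539131 [[0.0173, -0.9955, 0.0933, 0.3902], [-0.9998, -0.0182, -0.0092, -0.0063], [0.0109, -0.0931, -0.9956, 1.5051], [0.0, 0.0, 0.0, 1.0]]
rail [ 0.602 -0.08   0.042] 0.87
seat1 [ 0.65  -0.138  0.054] 0.75
seat1 [0.66  0.102 0.05 ] 0.67
seat1 [ 0.661 -0.028  0.049] 0.57
seat1 [0.421 0.11  0.036] 0.34
head1 [0.422 0.107 0.033] 0.91
head1 [ 0.44  -0.098  0.036] 0.89
head1 [0.663 0.102 0.051] 0.58
stone [ 0.35  -0.309  0.025] 0.81
tray [ 0.345 -0.303  0.007] 0.66
treadle_pad [ 0.629 -0.265  0.062] 0.98
treadle_pad [ 0.586 -0.451  0.014] 0.56
lens_mount [0.548 0.375 0.076] 0.59
angle_plate [ 0.585 -0.453  0.015] 0.6
spare_carrier [ 0.439 -0.46   0.028] 0.83
```

View pics/top0.png

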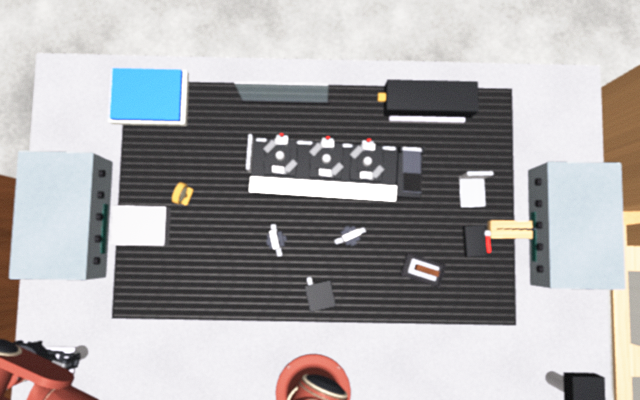

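View pics/scene0.png

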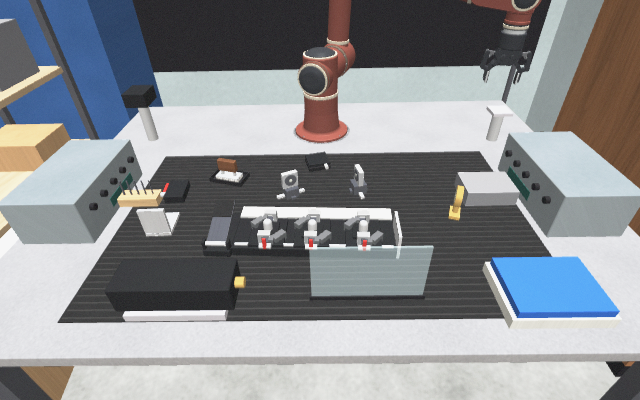

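The top view shows the way as a white strip, (249,183) to (397,195), with the end plate at the left (+y) and the treadle at (411,170). Two heads stand at (275,240) and (350,236), the stone is in its tray at (424,270), and three empty carriers are at (280,156), (326,158) and (368,160). I can't see a third head.

```bash
cat > h.py <<'E'
import numpy as np,cv2
from plant import sensors,cams,finder
from scipy.spatial.transform import Rotation as R
def cloud(c,name=None):
    if name: z=np.load(name);p,d=z["p"],z["d"]
    else: p,d=cams.grab_frame(c)
    k=cams.calibration(c);f=200/np.tan(np.radians(k["fov_y"]/2))
    v,u=np.mgrid[:400,:640]
    X=np.stack([(u-k["cx"])*d/f,(v-k["cy"])*d/f,d,np.ones_like(d)],-1)@np.array(k["pose"]).T
    X[d==0]=np.nan
    return p,X[...,:3]
def proj(c,P):
    k=cams.calibration(c);f=200/np.tan(np.radians(k["fov_y"]/2))
    q=(np.c_[P,np.ones(len(P))]@np.linalg.inv(np.array(k["pose"])).T)
    return q[:,:2]/q[:,2:3]*f+[k["cx"],k["cy"]]
def sel(X,x,y,r,z0,z1):
    return X[(np.hypot(X[...,0]-x,X[...,1]-y)<r)&(X[...,2]>z0)&(X[...,2]<z1)]
def rect(P):
    (c,s,a)=cv2.minAreaRect(P[:,:2].astype(np.float32)); 
    if s[0]<s[1]: s=s[::-1];a+=90
    return np.round(c,4),np.round(s,4),round((a+90)%180-90,1),np.round(np.median(P[:,2]),4),len(P)
def tool():
    s=sensors.state();r=R.from_quat(np.roll(s["tool_rot"],-1)).as_matrix();return np.array(s["tool_pos"]),r,s
def go(target,yaw=None):
    "rows' shift to world target TCP pos, tool down; yaw = world angle (deg) of jaw axis"
    p,r,s=tool();d=r.T@(np.array(target)-p)
    w=None
    if yaw is not None:
        y=np.radians(yaw);J=np.array([np.cos(y),np.sin(y),0]);
        if J@r[:,1]<0:J=-J
        T=np.stack([np.cross(J,[0,0,-1]),J,[0,0,-1]],1);w=R.from_matrix(r.T@T).as_rotvec(degrees=True).round(2)
    return d.round(4),w
E
python3 - <<'E'
from h import *
for c in("top","scene"):
    p,X=cloud(c,c+"0.npz")
    br=p.min(-1)>170
    m=br&(abs(X[...,2]-.037)<.008)&(abs(X[...,0]-.57)<.1)&(abs(X[...,1]+.05)<.35)
    print(c,"way",rect(X[m]))
    for n,x,y in(("h1",.422,.107),("h2",.44,-.098)): print(n,rect(sel(X,x,y,.05,.074,.1)),rect(sel(X,x,y,.06,.04,.1)))
    P=sel(X,.35,-.309,.06,.06,.09);print("stone",rect(P)); print("tray",rect(sel(X,.35,-.309,.09,.012,.1)))
    for n,x,y in(("s1",.66,.102),("s2",.661,-.028),("s3",.65,-.138)): print(n,rect(sel(X,x,y,.05,.069,.09)))
    m=(abs(X[...,1]-.18)<.05)&(abs(X[...,0]-.66)<.12)&(X[...,2]>.065);print("plate",rect(X[m]))
    P=X[(abs(X[...,1]+.25)<.08)&(abs(X[...,0]-.62)<.12)&(X[...,2]>.02)];print("treadle",rect(P))
    m=X[...,2]>.006
    P=sel(X,.3,.0,.06,.003,.1);print("blackthing",rect(P))
E
```

```text
top way (array([ 0.5996, -0.0205]), array([0.4205, 0.0975]), 87.4, np.float64(0.0371), 2372)
h1 (array([0.4249, 0.1131]), array([0.05  , 0.0189]), 13.2, np.float64(0.0856), 118) (array([0.4245, 0.1161]), array([0.0501, 0.0261]), 10.6, np.float64(0.0849), 138)
h2 (array([ 0.4413, -0.1001]), array([0.0499, 0.0181]), -65.9, np.float64(0.085), 114) (array([ 0.4396, -0.0996]), array([0.0498, 0.0285]), -80.5, np.float64(0.0846), 126)
stone (array([ 0.347 , -0.3116]), array([0.066 , 0.0176]), 71.9, np.float64(0.0754), 158)
tray (array([ 0.3477, -0.3134]), array([0.1205, 0.1063]), 71.6, np.float64(0.0207), 605)
s1 (array([0.6608, 0.1037]), array([0.0974, 0.0322]), -4.7, np.float64(0.0739), 177)
s2 (array([ 0.659 , -0.0275]), array([0.0943, 0.0299]), -4.7, np.float64(0.0743), 161)
s3 (array([ 0.6497, -0.1426]), array([0.0978, 0.0306]), -5.0, np.float64(0.074), 173)
plate (array([0.6697, 0.1904]), array([0.101 , 0.0093]), -3.1, np.float64(0.0758), 121)
treadle (array([ 0.6233, -0.2389]), array([0.1638, 0.1373]), -0.1, np.float64(0.0393), 2338)
blackthing (array([ 0.2989, -0.0011]), array([0.11
[... 488 characters left out ...]
ay([ 0.3523, -0.3078]), array([0.0644, 0.0211]), 71.4, np.float64(0.0726), 131)
tray (array([ 0.3515, -0.307 ]), array([0.1186, 0.0709]), 71.9, np.float64(0.0216), 570)
s1 (array([0.6618, 0.1077]), array([0.0936, 0.0316]), -4.8, np.float64(0.0746), 167)
s2 (array([ 0.6611, -0.024 ]), array([0.0984, 0.0311]), -5.1, np.float64(0.0743), 196)
s3 (array([ 0.6513, -0.1388]), array([0.0962, 0.0312]), -5.1, np.float64(0.0744), 176)
plate (array([0.672 , 0.1936]), array([0.1003, 0.0084]), -3.0, np.float64(0.077), 126)
treadle (array([ 0.6262, -0.237 ]), array([0.166 , 0.1342]), -0.4, np.float64(0.0405), 2269)
blackthing (array([0.2983, 0.0018]), array([0.1124, 0.1104]), 29.0, np.float64(0.0255), 461)
```

```bash
python3 - <<'E'
import cv2
a=cv2.imread("pics/top0.png")[120:290,235:445];cv2.imwrite("pics/c1.png",cv2.resize(a,None,fx=3.5,fy=3.5,interpolation=cv2.INTER_CUBIC))
E
```

```text
(no output)
```

View pics/c1.png

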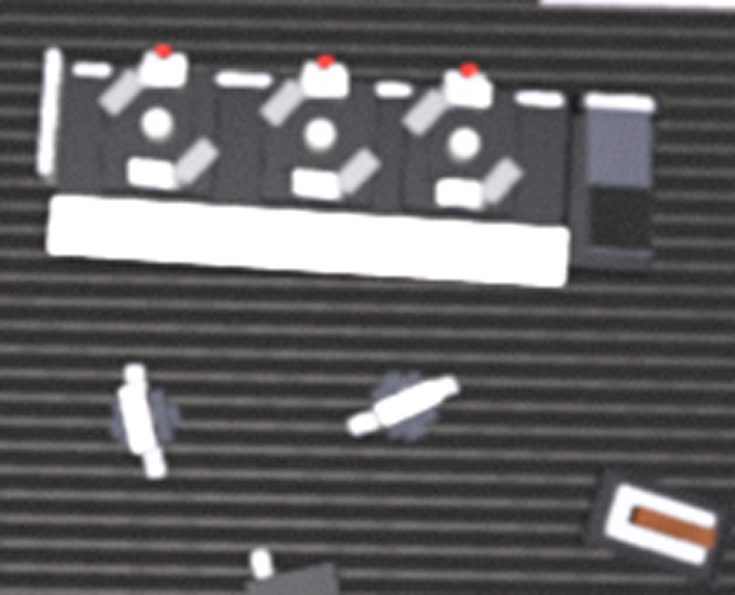

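```bash
python3 - <<'E'
from h import *
a=cv2.imread("pics/scene0.png")[140:265,200:420];cv2.imwrite("pics/c2.png",cv2.resize(a,None,fx=3.6,fy=3.6,interpolation=cv2.INTER_CUBIC))
for c in("top","scene"):
    p,X=cloud(c,c+"0.npz")
    P=sel(X,.3,.0,.06,.006,.12);print(c,np.percentile(P[:,2],[5,25,50,75,95,100]).round(3),P.mean(0))
    # way by height, top edges
    m=(p.min(-1)>170)&(abs(X[...,2]-.037)<.005)&(abs(X[...,1]+.02)<.23)
    x=X[m]; x=x[abs(x[:,0]-(.585-.0+ .044*(x[:,1]+.02)))<.035]
    print("way",rect(x),x.mean(0))
    # carriers' post tops: bright blob near centre
    for sx,sy in((.66,.104),(.66,-.026),(.651,-.140)):
        P=sel(X,sx,sy,.018,.070,.085);print(P.mean(0).round(4),len(P))
    P=X[(abs(X[...,1]+.265)<.05)&(abs(X[...,0]-.62)<.12)&(X[...,2]>.05)];print("treadle",rect(P))
E
```

```text
top [0.007 0.026 0.029 0.031 0.034 0.039] [ 0.28316802 -0.00822738  0.02654196]
way (array([ 0.5838, -0.02  ]), array([0.4201, 0.0659]), 87.4, np.float64(0.0371), 2036) [ 0.5740094  -0.01862849  0.03712746]
[0.6618 0.1042 0.0754] 51
[ 0.6555 -0.0267  0.075 ] 55
[ 0.65   -0.1427  0.0753] 51
treadle (array([ 0.6293, -0.272 ]), array([0.1364, 0.066 ]), -1.0, np.float64(0.0689), 636)
scene [0.009 0.021 0.029 0.031 0.032 0.034] [ 0.29089319 -0.01056951  0.02548942]
way (array([ 0.5759, -0.0157]), array([0.4192, 0.0484]), 87.4, np.float64(0.0385), 1306) [ 0.57677265 -0.01163741  0.03843259]
[0.6682 0.1066 0.0756] 54
[ 0.6619 -0.0233  0.0754] 52
[ 0.6568 -0.1389  0.0751] 52
treadle (array([ 0.6345, -0.2669]), array([0.1374, 0.0634]), -1.1, np.float64(0.065), 658)
```

View pics/c2.png

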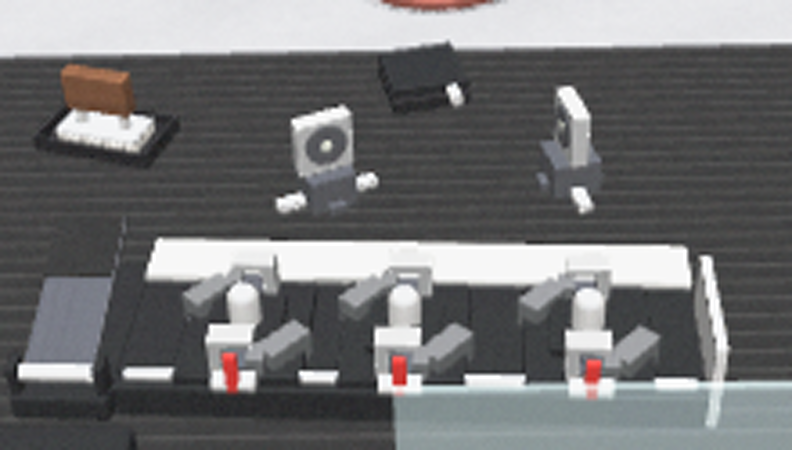

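The scene crop shows that the dark box at (425,75) with a white peg is only a 30 mm prop. That leaves two heads, at (325,160) and (570,140), and three carriers. Next I refine the way and compute the move to the stone.

```bash
python3 - <<'E'
from h import *
yaw=np.radians(-2.6);ex=np.array([np.cos(yaw),np.sin(yaw)]);ey=np.array([-ex[1],ex[0]])
for c in("top","scene"):
    p,X=cloud(c,c+"0.npz")
    Q=np.stack([X[...,:2]@ex,X[...,:2]@ey],-1)
    m=(p.min(-1)>150)&(abs(X[...,2]-.038)<.008)&(abs(Q[...,0]-.578)<.045)&(abs(Q[...,1]-.01)<.25)
    q=Q[m];lo=[];hi=[];yy=[]
    for b in np.arange(-.18,.2,.02):
        s=q[abs(q[:,1]-b)<.01,0]
        if len(s)>5: lo.append(s.min());hi.append(np.percentile(s,97));yy.append(b)
    ys=[(lambda s:(s.min(),s.max()))(q[abs(q[:,0]-.575-d)<.004,1]) for d in(-.008,0,.008)]
    print(c,np.median(lo),np.median(hi),np.polyfit(yy,lo,1),np.round(ys,4).tolist())
    m=(abs(X[...,2]-.08)<.009)&(abs(Q[...,1]-.16)<.04)&(abs(Q[...,0]-.66)<.09);print("plate",Q[m].min(0),Q[m].max(0))
p,r,s=tool();print(p,r.round(3).tolist())
print(go([.3497,-.3097,.15],-18.3))
E
```

```text
top 0.551703352832423 0.5971168907135544 [1.10514377e-04 5.51699377e-01] [[-0.2035, 0.2162], [-0.2028, 0.217], [-0.2024, 0.2145]]
plate [0.60648909 0.12021866] [0.71634216 0.15050033]
scene 0.5538113961350164 0.5978629648998677 [3.19660351e-05 5.54277502e-01] [[-0.1974, 0.2186], [-0.1992, 0.2177], [-0.1985, 0.22]]
plate [0.60975686 0.12009616] [0.72271515 0.15507304]
[0.15208523 0.60620483 0.23132063] [[-0.97, 0.243, 0.0], [0.243, 0.97, 0.0], [-0.0, 0.0, -1.0]]
(array([-0.4145, -0.8403,  0.0813]), array([  0.  ,   0.  , -85.78]))
```

```bash
W='{"dx":-0.441,"dy":-0.411,"dz":0,"wz":-85.8,"hand":1}'; python3 -m pendant '[{"dx":-0.441,"dy":-0.411,"wz":-85.8,"hand":1},{"dx":-0.441,"dy":-0.411,"wz":-85.8,"hand":1},{"dx":-0.441,"dy":-0.411,"wz":-85.8,"hand":1},{"dx":-0.441,"dy":-0.411,"wz":-85.8,"hand":1},{"dx":-0.441,"dy":-0.411,"wz":-85.8,"hand":1},{"dx":-0.441,"dy":-0.411,"wz":-85.8,"hand":1},{"dx":-0.441,"dy":-0.411,"wz":-85.8,"hand":1},{"dx":-0.441,"dy":-0.411,"wz":-85.8,"hand":1},{"dx":-0.441,"dy":-0.411,"wz":-85.8,"hand":1},{"dx":-0.441,"dy":-0.411,"wz":-85.8,"hand":1},{"dx":-0.441,"dy":-0.411,"wz":-85.8,"hand":1},{"dx":-0.441,"dy":-0.411,"wz":-85.8,"hand":1},{"dx":-0.441,"dy":-0.411,"wz":-85.8,"hand":1},{"dx":-0.441,"dy":-0.411,"wz":-85.8,"hand":1},{"dx":-0.441,"dy":-0.411,"wz":-85.8,"hand":1},{"dx":-0.441,"dy":-0.411,"wz":-85.8,"hand":1},{"dx":-0.441,"dy":-0.411,"wz":-85.8,"hand":1},{"dx":-0.441,"dy":-0.411,"wz":-85.8,"hand":1}]'; python3 - <<'E'
from h import *
p,r,s=tool();print(p,r.round(3).tolist(),s["joint_pos"].round(2) if hasattr(s["joint_pos"],"round") else s["joint_pos"]);print(go([.3497,-.3097,.12],-18.3))
E
```

```text
[0.15208523 0.60620483 0.23132063] [[-0.97, 0.243, 0.0], [0.243, 0.97, 0.0], [-0.0, 0.0, -1.0]] [ 1.21  0.05  1.61  0.    1.48 -0.12]
(array([-0.4145, -0.8403,  0.1113]), array([  0.  ,   0.  , -85.78]))invalid input
```

```bash
python3 -m pendant '[{"dx":-0.441,"dy":-0.411,"dz":0,"wx":0,"wy":0,"wz":-85.8,"hand":1}]'; echo; python3 -m pendant --help | head -20
```

```text
time: 0.63
tool_pos: [0.1725, 0.5739, 0.2307]
tool_rot: [-0.001, 0.057, 0.998, 0.001]
contact_force: [2.1, -1.2, -0.3]
gripper_width: 0.998
invalid input: not JSON, or not a number
```

```bash
python3 - <<'E'
from h import *
p,r,s=tool();print(r.round(3).tolist())
print(go([.48,.1,.23],-18.3),go([.3497,-.3097,.13],-18.3))
E
```

```text
[[-0.993, 0.115, -0.002], [0.114, 0.993, 0.002], [0.002, 0.001, -1.0]]
(array([-0.3598, -0.4356, -0.0006]), array([ 1.400e-01, -4.000e-02, -7.827e+01])) (array([-0.2774, -0.8577,  0.099 ]), array([ 1.400e-01, -4.000e-02, -7.827e+01]))
```

```bash
python3 -m pendant '[{"dx":-0.36,"dy":-0.436,"dz":0,"wx":0,"wy":0,"wz":-78.3,"hand":1},{"dx":-0.36,"dy":-0.436,"dz":0,"wx":0,"wy":0,"wz":-78.3,"hand":1},{"dx":-0.36,"dy":-0.436,"dz":0,"wx":0,"wy":0,"wz":-78.3,"hand":1},{"dx":-0.36,"dy":-0.436,"dz":0,"wx":0,"wy":0,"wz":-78.3,"hand":1},{"dx":-0.36,"dy":-0.436,"dz":0,"wx":0,"wy":0,"wz":-78.3,"hand":1},{"dx":-0.36,"dy":-0.436,"dz":0,"wx":0,"wy":0,"wz":-78.3,"hand":1},{"dx":-0.36,"dy":-0.436,"dz":0,"wx":0,"wy":0,"wz":-78.3,"hand":1},{"dx":-0.36,"dy":-0.436,"dz":0,"wx":0,"wy":0,"wz":-78.3,"hand":1},{"dx":-0.36,"dy":-0.436,"dz":0,"wx":0,"wy":0,"wz":-78.3,"hand":1},{"dx":-0.36,"dy":-0.436,"dz":0,"wx":0,"wy":0,"wz":-78.3,"hand":1},{"dx":-0.36,"dy":-0.436,"dz":0,"wx":0,"wy":0,"wz":-78.3,"hand":1},{"dx":-0.36,"dy":-0.436,"dz":0,"wx":0,"wy":0,"wz":-78.3,"hand":1},{"dx":-0.36,"dy":-0.436,"dz":0,"wx":0,"wy":0,"wz":-78.3,"hand":1},{"dx":-0.277,"dy":-0.858,"dz":0.1,"wx":0,"wy":0,"wz":-78.3,"hand":1},{"dx":-0.277,"dy":-0.858,"dz":0.1,"wx":0,"wy":0,"wz":-78.3,"hand":1},{"dx":-0.277,"dy":-0.858,"dz":0.1,"wx":0,"wy":0,"wz":-78.3,"hand":1},{"dx":-0.277,"dy":-0.858,"dz":0.1,"wx":0,"wy":0,"wz":-78.3,"hand":1},{"dx":-0.277,"dy":-0.858,"dz":0.1,"wx":0,"wy":0,"wz":-78.3,"hand":1},{"dx":-0.277,"dy":-0.858,"dz":0.1,"wx":0,"wy":0,"wz":-78.3,"hand":1},{"dx":-0.277,"dy":-0.858,"dz":0.1,"wx":0,"wy":0,"wz":-78.3,"hand":1}]';python3 - <<'E'
from h import *
p,r,s=tool();print(p,r.round(3).tolist(),np.round(s["joint_pos"],2),np.round(s["joint_vel"],2));print(go([.3497,-.3097,.13],-18.3))
E
```

```text
time: 2.3
tool_pos: [0.3984, -0.0792, 0.1721]
tool_rot: [-0.011, -0.567, 0.824, -0.008]
contact_force: [-0.0, -0.4, 0.1]
gripper_width: 1.002
[ 0.39835583 -0.07921136  0.17213715] [[-0.357, -0.934, -0.008], [-0.934, 0.357, -0.026], [0.027, -0.002, -1.0]] [-0.36 -0.47  2.16 -0.03  1.45 -3.13] [-0.16  0.31 -0.03 -0.12 -0.28 -0.02]
(array([ 0.2314, -0.0368,  0.0485]), array([-0.07, -1.56, -2.62]))
```

```bash
python3 -m pendant '[{"dx":0.1,"dy":-0.016,"dz":0.0,"wx":0,"wy":-0.8,"wz":80,"hand":1},{"dx":0.231,"dy":-0.037,"dz":0.048,"wx":0,"wy":0,"wz":90,"hand":1},{"dx":0.231,"dy":-0.037,"dz":0.048,"wx":0,"wy":0,"wz":90,"hand":1},{"dx":0.231,"dy":-0.037,"dz":0.048,"wx":0,"wy":0,"wz":90,"hand":1},{"dx":0.231,"dy":-0.037,"dz":0.048,"wx":0,"wy":0,"wz":90,"hand":1},{"dx":0.231,"dy":-0.037,"dz":0.048,"wx":0,"wy":0,"wz":90,"hand":1},{"dx":0.231,"dy":-0.037,"dz":0.048,"wx":0,"wy":0,"wz":90,"hand":1},{"dx":0.231,"dy":-0.037,"dz":0.048,"wx":0,"wy":0,"wz":90,"hand":1},{"dx":0.231,"dy":-0.037,"dz":0.048,"wx":0,"wy":0,"wz":90,"hand":1},{"dx":0.231,"dy":-0.037,"dz":0.048,"wx":0,"wy":0,"wz":90,"hand":1},{"dx":0.231,"dy":-0.037,"dz":0.048,"wx":0,"wy":0,"wz":90,"hand":1},{"dx":0.231,"dy":-0.037,"dz":0.048,"wx":0,"wy":0,"wz":177,"hand":1},{"dx":0.231,"dy":-0.037,"dz":0.048,"wx":0,"wy":0,"wz":177,"hand":1},{"dx":0.231,"dy":-0.037,"dz":0.048,"wx":0,"wy":0,"wz":177,"hand":1},{"dx":0.231,"dy":-0.037,"dz":0.048,"wx":0,"wy":0,"wz":177,"hand":1},{"dx":0.231,"dy":-0.037,"dz":0.048,"wx":0,"wy":0,"wz":177,"hand":1},{"dx":0.231,"dy":-0.037,"dz":0.048,"wx":0,"wy":0,"wz":177,"hand":1},{"dx":0.231,"dy":-0.037,"dz":0.048,"wx":0,"wy":0,"wz":177,"hand":1},{"dx":0.231,"dy":-0.037,"dz":0.048,"wx":0,"wy":0,"wz":177,"hand":1},{"dx":0.231,"dy":-0.037,"dz":0.048,"wx":0,"wy":0,"wz":177,"hand":1}]';python3 - <<'E'
from h import *
p,r,s=tool();print(p,r.round(3).tolist(),np.round(s["joint_pos"],2));print(go([.3497,-.3097,.12],-18.3))
E
```

```text
time: 3.97
tool_pos: [0.353, -0.3063, 0.13]
tool_rot: [0.004, 0.602, 0.798, -0.012]
contact_force: [-0.7, -0.1, -0.2]
gripper_width: 1.002
[ 0.35304251 -0.30625716  0.13000273] [[-0.275, 0.961, -0.008], [0.961, 0.275, -0.024], [-0.021, -0.015, -1.0]] [-0.86 -0.26  2.08 -0.02  1.31 -1.13]
(array([-0.0022, -0.004 ,  0.0101]), array([-0.46,  1.41, 34.28]))
```

```bash
python3 -m pendant '[{"dx":-0.002,"dy":-0.004,"dz":0.02,"wx":-0.46,"wy":1.41,"wz":34.3,"hand":1},{"dx":-0.002,"dy":-0.004,"dz":0.02,"wx":-0.46,"wy":1.41,"wz":34.3,"hand":1},{"dx":-0.002,"dy":-0.004,"dz":0.02,"wx":-0.46,"wy":1.41,"wz":34.3,"hand":1},{"dx":-0.002,"dy":-0.004,"dz":0.02,"wx":-0.46,"wy":1.41,"wz":34.3,"hand":1},{"dx":-0.002,"dy":-0.004,"dz":0.02,"wx":-0.46,"wy":1.41,"wz":34.3,"hand":1},{"dx":-0.002,"dy":-0.004,"dz":0.02,"wx":-0.46,"wy":1.41,"wz":34.3,"hand":1},{"dx":-0.002,"dy":-0.004,"dz":0.02,"wx":-0.46,"wy":1.41,"wz":34.3,"hand":1},{"dx":-0.002,"dy":-0.004,"dz":0.02,"wx":-0.46,"wy":1.41,"wz":34.3,"hand":1}]';python3 - <<'E'
from h import *
p,r,s=tool();print(p,r.round(3).tolist(),np.round(s["joint_pos"],2));print(go([.3497,-.3097,.039],-18.3))
p,X=cloud("scene");cv2.imwrite("pics/s2.png",cv2.resize(p[100:250,150:350,::-1],None,fx=3.5,fy=3.5))
print(rect(sel(X,.352,-.308,.06,.062,.085)))
E
```

```text
time: 4.63
tool_pos: [0.3492, -0.31, 0.1102]
tool_rot: [-0.0, 0.809, 0.588, -0.0]
contact_force: [0.3, -0.7, 0.4]
gripper_width: 1.0
[ 0.3491987  -0.30996811  0.11018256] [[0.307, 0.952, -0.0], [0.952, -0.307, -0.0], [-0.0, -0.0, -1.0]] [-0.89 -0.23  2.09 -0.    1.29 -0.57]
(array([0.0004, 0.0004, 0.0712]), array([-0.02,  0.01,  0.4 ]))
(array([ 0.3512, -0.3079]), array([0.0645, 0.0217]), 74.2, np.float64(0.0736), 122)
```

View pics/s2.png

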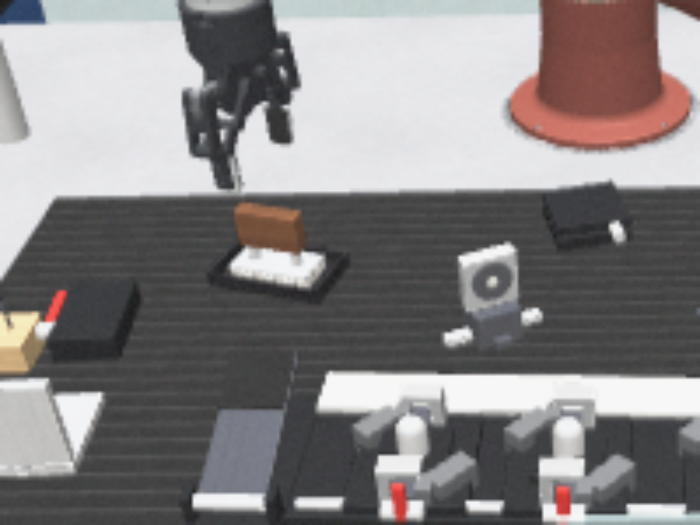

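The gripper is centred above the stone's handle (270,228), with the jaws across it. Descending and closing.

```bash
python3 -m pendant '[{"dx":0,"dy":0,"dz":0.04,"wx":0,"wy":0,"wz":0.4,"hand":1},{"dx":0,"dy":0,"dz":0.071,"wx":0,"wy":0,"wz":0.4,"hand":1},{"dx":0,"dy":0,"dz":0.071,"wx":0,"wy":0,"wz":0.4,"hand":1},{"dx":0,"dy":0,"dz":0.071,"wx":0,"wy":0,"wz":0.4,"hand":-1},{"dx":0,"dy":0,"dz":0.071,"wx":0,"wy":0,"wz":0.4,"hand":-1},{"dx":0,"dy":0,"dz":0.071,"wx":0,"wy":0,"wz":0.4,"hand":-1},{"dx":0,"dy":0,"dz":0.071,"wx":0,"wy":0,"wz":0.4,"hand":-1},{"dx":0,"dy":0,"dz":0.071,"wx":0,"wy":0,"wz":0.4,"hand":-1},{"dx":0,"dy":0,"dz":0.071,"wx":0,"wy":0,"wz":0.4,"hand":-1},{"dx":0,"dy":0,"dz":0.071,"wx":0,"wy":0,"wz":0.4,"hand":-1},{"dx":0,"dy":0,"dz":0.071,"wx":0,"wy":0,"wz":0.4,"hand":-1},{"dx":0,"dy":0,"dz":0.071,"wx":0,"wy":0,"wz":0.4,"hand":-1},{"dx":0,"dy":0,"dz":0.071,"wx":0,"wy":0,"wz":0.4,"hand":-1},{"dx":0,"dy":0,"dz":0.071,"wx":0,"wy":0,"wz":0.4,"hand":-1}]'
```

```text
time: 5.85
tool_pos: [0.3494, -0.3109, 0.0398]
tool_rot: [0.001, 0.811, 0.584, -0.0]
contact_force: [3.1, -2.3, 1.4]
gripper_width: 0.201
```

```bash
python3 -m pendant '[{"dx":0,"dy":0,"dz":-0.03,"wx":0,"wy":0,"wz":0,"hand":-1},{"dx":0,"dy":0,"dz":-0.06,"wx":0,"wy":0,"wz":0,"hand":-1},{"dx":0,"dy":0,"dz":-0.09,"wx":0,"wy":0,"wz":0,"hand":-1},{"dx":0,"dy":0,"dz":-0.12,"wx":0,"wy":0,"wz":0,"hand":-1},{"dx":0,"dy":0,"dz":-0.12,"wx":0,"wy":0,"wz":0,"hand":-1},{"dx":0,"dy":0,"dz":-0.12,"wx":0,"wy":0,"wz":0,"hand":-1}]'; python3 - <<'E'
from h import *
t,r,s=tool();print(t,s["contact_force"],s["gripper_width"])
for c in("top","scene"):
    p,X=cloud(c); red=(p[...,0].astype(int)-p[...,2]>40)
    m=red&(np.hypot(X[...,0]-t[0],X[...,1]-t[1])<.06)&(X[...,2]>.1); print(c,rect(X[m])) if m.sum()>5 else 0
    P=sel(X,t[0],t[1],.07,t[2]-.038,t[2]-.012);print(rect(P))
    cv2.imwrite(f"pics/l_{c}.png",cv2.resize(p[200:330,340:500,::-1] if c=="top" else p[60:220,150:320,::-1],None,fx=4,fy=4))
print(go([.5829,.1602,.16],-2.6))
E
```

```text
time: 6.35
tool_pos: [0.3489, -0.3103, 0.1599]
tool_rot: [0.001, 0.811, 0.584, -0.0]
contact_force: [0.1, 0.9, -3.7]
gripper_width: 0.201
[ 0.34892389 -0.31032307  0.15986999] [ 0.05498596  0.87424103 -3.68382412] 0.20120671118048863
top (array([ 0.3456, -0.3091]), array([0.115 , 0.0827]), 39.6, np.float64(0.4737), 2226)
(array([ 0.3544, -0.2874]), array([0.0402, 0.0326]), -20.7, np.float64(0.1387), 112)
scene (array([ 0.3489, -0.3064]), array([0.1132, 0.0877]), 39.7, np.float64(0.4355), 1174)
(array([ 0.3503, -0.3062]), array([0.0821, 0.0431]), 73.1, np.float64(0.1364), 255)
(array([ 0.5193,  0.0745, -0.0025]), array([ -0.24,  -0.17, -15.87]))
```

View pics/l_scene.png

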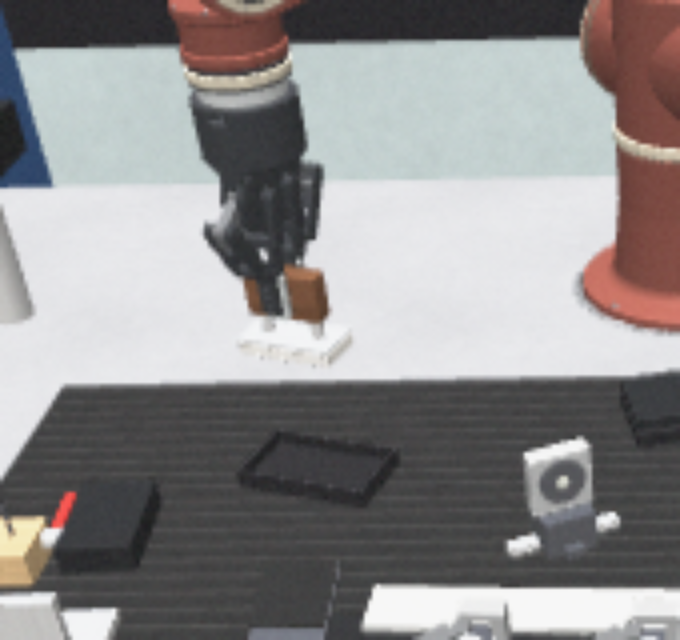

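The stone is held level above the empty tray. Moving on to above the end-plate end of the way.

```bash
python3 -m pendant '[{"dx":0.519,"dy":0.0745,"dz":0,"wx":-0.2,"wy":-0.2,"wz":-15.8,"hand":-1},{"dx":0.519,"dy":0.0745,"dz":0,"wx":-0.2,"wy":-0.2,"wz":-15.8,"hand":-1},{"dx":0.519,"dy":0.0745,"dz":0,"wx":-0.2,"wy":-0.2,"wz":-15.8,"hand":-1},{"dx":0.519,"dy":0.0745,"dz":0,"wx":-0.2,"wy":-0.2,"wz":-15.8,"hand":-1},{"dx":0.519,"dy":0.0745,"dz":0,"wx":-0.2,"wy":-0.2,"wz":-15.8,"hand":-1},{"dx":0.519,"dy":0.0745,"dz":0,"wx":-0.2,"wy":-0.2,"wz":-15.8,"hand":-1},{"dx":0.519,"dy":0.0745,"dz":0,"wx":-0.2,"wy":-0.2,"wz":-15.8,"hand":-1},{"dx":0.519,"dy":0.0745,"dz":0,"wx":-0.2,"wy":-0.2,"wz":-15.8,"hand":-1},{"dx":0.519,"dy":0.0745,"dz":0,"wx":-0.2,"wy":-0.2,"wz":-15.8,"hand":-1},{"dx":0.519,"dy":0.0745,"dz":0,"wx":-0.2,"wy":-0.2,"wz":-15.8,"hand":-1},{"dx":0.519,"dy":0.0745,"dz":0,"wx":-0.2,"wy":-0.2,"wz":-15.8,"hand":-1},{"dx":0.519,"dy":0.0745,"dz":0,"wx":-0.2,"wy":-0.2,"wz":-15.8,"hand":-1},{"dx":0.519,"dy":0.0745,"dz":0,"wx":-0.2,"wy":-0.2,"wz":-15.8,"hand":-1},{"dx":0.519,"dy":0.0745,"dz":0.05,"wx":-0.2,"wy":-0.2,"wz":-15.8,"hand":-1},{"dx":0.519,"dy":0.0745,"dz":0.08,"wx":-0.2,"wy":-0.2,"wz":-15.8,"hand":-1},{"dx":0.519,"dy":0.0745,"dz":0.08,"wx":-0.2,"wy":-0.2,"wz":-15.8,"hand":-1},{"dx":0.519,"dy":0.0745,"dz":0.08,"wx":-0.2,"wy":-0.2,"wz":-15.8,"hand":-1},{"dx":0.519,"dy":0.0745,"dz":0.08,"wx":-0.2,"wy":-0.2,"wz":-15.8,"hand":-1}]'; python3 - <<'E'
from h import *
t,r,s=tool();print(t,r.round(3).tolist(),s["contact_force"],np.round(s["joint_pos"],2))
print(go([.5829,.1602,.0648],-2.6))
yaw=np.radians(-2.6);ex=np.array([np.cos(yaw),np.sin(yaw)]);ey=np.array([-ex[1],ex[0]])
print("tool q",t[:2]@ex,t[:2]@ey)
for c in("top","scene"):
    p,X=cloud(c)
    Q=np.stack([X[...,:2]@ex,X[...,:2]@ey],-1)
    m=(abs(Q[...,0]-.575)<.05)&(abs(Q[...,1]-.187)<.055)&(X[...,2]>.045)&(X[...,2]<.068)&(p.min(-1)>120)
    print(c,Q[m].min(0),Q[m].max(0),m.sum(),rect(np.c_[Q[m],X[m][:,2]]))
    a=(p[140:220,235:355] if c=="top" else p[130:250,330:450])[...,::-1]
    cv2.imwrite(f"pics/m_{c}.png",cv2.resize(a,None,fx=3.3,fy=3.3,interpolation=cv2.INTER_CUBIC))
a=cv2.imread("pics/m_top.png");b=cv2.imread("pics/m_scene.png");h=max(a.shape[0],b.shape[0]);cv2.imwrite("pics/m.png",np.hstack([cv2.copyMakeBorder(i,0,h-i.shape[0],0,0,0) for i in(a,b)]))
E
```

```text
time: 7.95
tool_pos: [0.5833, 0.1581, 0.0788]
tool_rot: [0.002, 0.723, 0.69, -0.002]
contact_force: [0.8, 0.7, -3.4]
gripper_width: 0.203
[0.58332891 0.15809935 0.07875383] [[0.047, 0.999, 0.0], [0.999, -0.047, -0.005], [-0.005, 0.001, -1.0]] [ 0.8418007   0.67410209 -3.380818  ] [ 0.14  0.14  1.78 -0.01  1.22  0.19]
(array([ 0.0021, -0.0005,  0.0139]), array([ 0.03,  0.27, -0.08]))
tool q 0.5755565537483859 0.18439813933478585
top [0.55206964 0.1323264 ] [0.6173623  0.22140624] 34 (array([0.5718, 0.1682]), array([0.1079, 0.0355]), -54.9, np.float64(0.0548), 34)
scene [0.55733304 0.13221299] [0.62480661 0.22643834] 324 (array([0.5911, 0.1793]), array([0.0942, 0.0674]), -90.0, np.float64(0.0591), 324)
```

View pics/m.png

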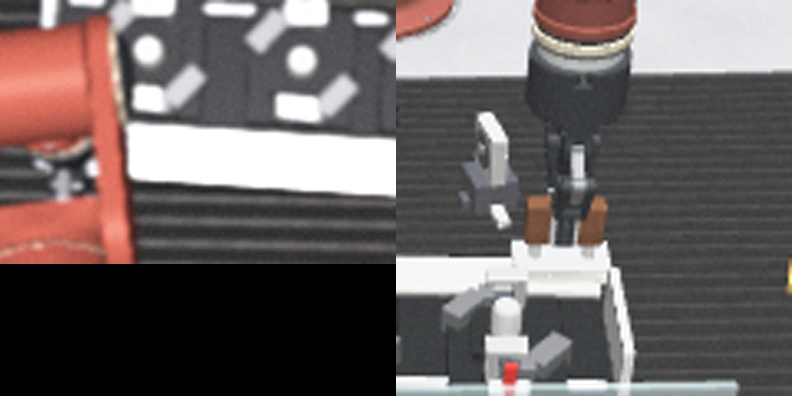

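```bash
python3 -m pendant '[{"dx":0.001,"dy":-0.0012,"dz":0.004,"wx":0,"wy":0.27,"wz":0,"hand":-1},{"dx":0.001,"dy":-0.0012,"dz":0.008,"wx":0,"wy":0.27,"wz":0,"hand":-1},{"dx":0.001,"dy":-0.0012,"dz":0.011,"wx":0,"wy":0.27,"wz":0,"hand":-1},{"dx":0.001,"dy":-0.0012,"dz":0.0135,"wx":0,"wy":0.27,"wz":0,"hand":-1},{"dx":0.001,"dy":-0.0012,"dz":0.0135,"wx":0,"wy":0.27,"wz":0,"hand":-1},{"dx":0.001,"dy":-0.0012,"dz":0.0135,"wx":0,"wy":0.27,"wz":0,"hand":-1}]'; python3 - <<'E'
from h import *
t,r,s=tool();print(t,r.round(4).tolist(),np.round(s["contact_force"],2),np.round(s["ft_torque"],2))
yaw=np.radians(-2.6);ex=np.array([np.cos(yaw),np.sin(yaw)]);ey=np.array([-ex[1],ex[0]])
print("tool q",t[:2]@ex,t[:2]@ey, go([.567,-.1954,.0648],-2.6))
p,X=cloud("scene")
Q=np.stack([X[...,:2]@ex,X[...,:2]@ey],-1)
for n,z0,z1,y0,y1 in(("sole",.046,.058,.145,.23),("way",.03,.045,.06,.13)):
    m=(abs(Q[...,0]-.575)<.035)&(Q[...,1]>y0)&(Q[...,1]<y1)&(X[...,2]>z0)&(X[...,2]<z1)&(p.min(-1)>150)
    q=Q[m];L=[];H=[]
    for b in np.arange(y0,y1,.006):
        k=q[abs(q[:,1]-b)<.004,0]
        if len(k)>4:L.append(k.min());H.append(k.max())
    print(n,np.median(L),np.median(H),len(L),np.polyfit(range(len(L)),L,1)[0]/.006)
E
```

```text
time: 8.55
tool_pos: [0.5838, 0.1595, 0.0672]
tool_rot: [0.001, 0.723, 0.69, 0.002]
contact_force: [0.1, 0.4, 5.8]
gripper_width: 0.207
[0.58384978 0.15951802 0.06716475] [[0.0467, 0.9989, 0.0047], [0.9989, -0.0467, 0.0006], [0.0009, 0.0047, -1.0]] [0.08 0.37 5.83] [-0.1   0.3  -0.02]
tool q 0.5760125334912373 0.18583897508932729 (array([-3.553e-01, -3.000e-04,  2.100e-03]), array([ 0.27, -0.05, -0.08]))
sole 0.5704821135156958 0.596848968622053 15 0.04581252068490882
way 0.5566919207438144 0.5982191448539504 12 -0.049017330257479334
```

```bash
python3 - <<'E'
from h import *
def m(X,p,x,y,zs):
    b=(p[...,0].astype(int)-p[...,2]>40)&(p[...,0]<200)&(np.hypot(X[...,0]-x,X[...,1]-y)<.055)&(X[...,2]<.13)&(X[...,2]>.03)
    w=(p.min(-1)>150)&(np.hypot(X[...,0]-x,X[...,1]-y)<.045)&(abs(X[...,2]-zs)<.006)
    # topmost brown pixel per column -> z 
    v,u=np.nonzero(b);tops=[X[v[u==c].min(),c,2] for c in np.unique(u)];bots=[X[v[u==c].max(),c,2] for c in np.unique(u)]
    print(len(tops),"top",np.median(tops),np.percentile(tops,75),"bot",np.median(bots),"sole",np.median(X[w][:,2]),w.sum())
p,X=cloud("scene","scene0.npz");m(X,p,.352,-.308,.018)
p,X=cloud("scene");m(X,p,.585,.1615,.051)
E
```

```text
20 top 0.07629711237709424 0.07712481012180125 bot 0.041634829657812567 sole 0.019945245860947258 177
17 top 0.1022972072458681 0.1037214196520071 bot 0.06678300655052927 sole 0.05226109338074181 213
```

```bash
python3 -m pendant '[{"dx":0,"dy":-0.0004,"dz":0.001,"wx":0.2,"wy":0,"wz":0,"hand":-1},{"dx":-0.005,"dy":-0.0004,"dz":0.001,"wx":0.2,"wy":0,"wz":0,"hand":-1},{"dx":-0.014,"dy":-0.0004,"dz":0.001,"wx":0.2,"wy":0,"wz":0,"hand":-1},{"dx":-0.023,"dy":-0.0004,"dz":0.001,"wx":0.2,"wy":0,"wz":0,"hand":-1},{"dx":-0.032,"dy":-0.0004,"dz":0.001,"wx":0.2,"wy":0,"wz":0,"hand":-1},{"dx":-0.041,"dy":-0.0004,"dz":0.001,"wx":0.2,"wy":0,"wz":0,"hand":-1},{"dx":-0.05,"dy":-0.0004,"dz":0.001,"wx":0.2,"wy":0,"wz":0,"hand":-1},{"dx":-0.059,"dy":-0.0004,"dz":0.001,"wx":0.2,"wy":0,"wz":0,"hand":-1},{"dx":-0.068,"dy":-0.0004,"dz":0.001,"wx":0.2,"wy":0,"wz":0,"hand":-1},{"dx":-0.077,"dy":-0.0004,"dz":0.001,"wx":0.2,"wy":0,"wz":0,"hand":-1}]'; python3 - <<'E'
from h import *
t,r,s=tool();print(r.round(4).tolist(),np.round(s["contact_force"],2),np.round(s["ft_torque"],2))
print(t[0]*.99897-t[1]*.04536,go([.567,-.1954,.0662],-2.6))
E
```

```text
time: 9.48
tool_pos: [0.5807, 0.0837, 0.0668]
tool_rot: [-0.0, 0.723, 0.69, 0.003]
contact_force: [1.7, 4.2, 5.6]
gripper_width: 0.201
[[0.0469, 0.9989, 0.0037], [0.9989, -0.0469, 0.0039], [0.004, 0.0035, -1.0]] [1.74 4.16 5.61] [ 0.79 -0.   -0.04]
0.5762911339078046 (array([-0.2794, -0.0006, -0.0005]), array([ 0.2 , -0.23, -0.09]))
```

```bash
python3 -m pendant '[{"dx":-0.009,"dy":-0.001,"dz":0.0006,"wx":0.2,"wy":-0.2,"wz":0,"hand":-1},{"dx":-0.018,"dy":-0.001,"dz":0.0006,"wx":0.2,"wy":-0.2,"wz":0,"hand":-1},{"dx":-0.027,"dy":-0.001,"dz":0.0006,"wx":0.2,"wy":-0.2,"wz":0,"hand":-1},{"dx":-0.036,"dy":-0.001,"dz":0.0006,"wx":0.2,"wy":-0.2,"wz":0,"hand":-1},{"dx":-0.045,"dy":-0.001,"dz":0.0006,"wx":0.2,"wy":-0.2,"wz":0,"hand":-1},{"dx":-0.054,"dy":-0.001,"dz":0.0006,"wx":0.2,"wy":-0.2,"wz":0,"hand":-1},{"dx":-0.063,"dy":-0.001,"dz":0.0006,"wx":0.2,"wy":-0.2,"wz":0,"hand":-1},{"dx":-0.072,"dy":-0.001,"dz":0.0006,"wx":0.2,"wy":-0.2,"wz":0,"hand":-1},{"dx":-0.081,"dy":-0.001,"dz":0.0006,"wx":0.2,"wy":-0.2,"wz":0,"hand":-1},{"dx":-0.09,"dy":-0.001,"dz":0.0006,"wx":0.2,"wy":-0.2,"wz":0,"hand":-1},{"dx":-0.099,"dy":-0.001,"dz":0.0006,"wx":0.2,"wy":-0.2,"wz":0,"hand":-1},{"dx":-0.108,"dy":-0.001,"dz":0.0006,"wx":0.2,"wy":-0.2,"wz":0,"hand":-1},{"dx":-0.117,"dy":-0.001,"dz":0.0006,"wx":0.2,"wy":-0.2,"wz":0,"hand":-1},{"dx":-0.126,"dy":-0.001,"dz":0.0006,"wx":0.2,"wy":-0.2,"wz":0,"hand":-1},{"dx":-0.135,"dy":-0.001,"dz":0.0006,"wx":0.2,"wy":-0.2,"wz":0,"hand":-1},{"dx":-0.144,"dy":-0.001,"dz":0.0006,"wx":0.2,"wy":-0.2,"wz":0,"hand":-1}]'; python3 - <<'E'
from h import *
t,r,s=tool();print(r.round(4).tolist(),np.round(s["contact_force"],2),np.round(s["ft_torque"],2))
print(t[0]*.99897-t[1]*.04536,go([.567,-.1954,.0662],-2.6))
E
```

```text
time: 10.82
tool_pos: [0.5727, -0.0603, 0.0658]
tool_rot: [-0.0, 0.723, 0.69, -0.0]
contact_force: [0.7, 6.3, 6.5]
gripper_width: 0.2
[[0.0468, 0.9989, -0.0008], [0.9989, -0.0468, 0.0001], [0.0001, -0.0008, -1.0]] [0.74 6.34 6.51] [ 0.94 -0.06 -0.02]
0.574859024631407 (array([-0.1353,  0.0006, -0.0004]), array([-0.05, -0.01, -0.08]))
```

Force and height are steady. Finishing the stroke.

```bash
python3 -m pendant '[{"dx":-0.009,"dy":0.0005,"dz":0,"wx":0,"wy":0,"wz":0,"hand":-1},{"dx":-0.018,"dy":0.0005,"dz":0,"wx":0,"wy":0,"wz":0,"hand":-1},{"dx":-0.027,"dy":0.0005,"dz":0,"wx":0,"wy":0,"wz":0,"hand":-1},{"dx":-0.036,"dy":0.0005,"dz":0,"wx":0,"wy":0,"wz":0,"hand":-1},{"dx":-0.045,"dy":0.0005,"dz":0,"wx":0,"wy":0,"wz":0,"hand":-1},{"dx":-0.054,"dy":0.0005,"dz":0,"wx":0,"wy":0,"wz":0,"hand":-1},{"dx":-0.063,"dy":0.0005,"dz":0,"wx":0,"wy":0,"wz":0,"hand":-1},{"dx":-0.072,"dy":0.0005,"dz":0,"wx":0,"wy":0,"wz":0,"hand":-1},{"dx":-0.081,"dy":0.0005,"dz":0,"wx":0,"wy":0,"wz":0,"hand":-1},{"dx":-0.09,"dy":0.0005,"dz":0,"wx":0,"wy":0,"wz":0,"hand":-1},{"dx":-0.099,"dy":0.0005,"dz":0,"wx":0,"wy":0,"wz":0,"hand":-1},{"dx":-0.108,"dy":0.0005,"dz":0,"wx":0,"wy":0,"wz":0,"hand":-1},{"dx":-0.117,"dy":0.0005,"dz":0,"wx":0,"wy":0,"wz":0,"hand":-1},{"dx":-0.126,"dy":0.0005,"dz":0,"wx":0,"wy":0,"wz":0,"hand":-1},{"dx":-0.135,"dy":0.0005,"dz":0,"wx":0,"wy":0,"wz":0,"hand":-1},{"dx":-0.137,"dy":0.0005,"dz":0,"wx":0,"wy":0,"wz":0,"hand":-1},{"dx":-0.137,"dy":0.0005,"dz":0,"wx":0,"wy":0,"wz":0,"hand":-1}]'; python3 - <<'E'
from h import *
t,r,s=tool();print(r.round(4).tolist(),np.round(s["contact_force"],2),np.round(s["ft_torque"],2))
print(t[0]*.99897-t[1]*.04536,t[0]*.04536+t[1]*.99897)
p,X=cloud("scene");cv2.imwrite("pics/r.png",cv2.resize(p[150:270,190:360,::-1],None,fx=4,fy=4,interpolation=cv2.INTER_CUBIC))
E
```

```text
time: 12.23
tool_pos: [0.5665, -0.1982, 0.0659]
tool_rot: [0.0, 0.724, 0.69, -0.001]
contact_force: [-0.1, 4.2, 7.8]
gripper_width: 0.202
[[0.0474, 0.9989, -0.0017], [0.9989, -0.0474, -0.0017], [-0.0018, -0.0017, -1.0]] [-0.05  4.2   7.79] [0.48 0.07 0.  ]
0.5748621525723431 -0.17227633872167095
```

View pics/r.png

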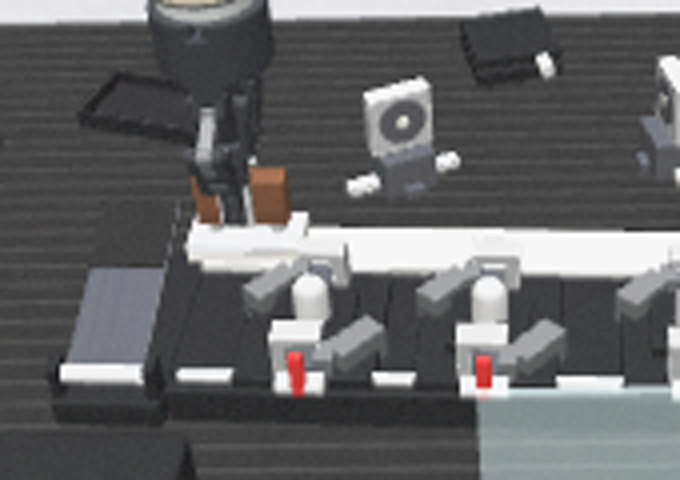

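```bash
python3 -m pendant '[{"dx":0,"dy":0,"dz":-0.03,"wx":0,"wy":0,"wz":0,"hand":-1},{"dx":0,"dy":0,"dz":-0.065,"wx":0,"wy":0,"wz":0,"hand":-1},{"dx":0,"dy":0,"dz":-0.095,"wx":0,"wy":0,"wz":0,"hand":-1},{"dx":-0.1217,"dy":-0.2113,"dz":-0.095,"wx":0,"wy":0,"wz":15.6,"hand":-1},{"dx":-0.1217,"dy":-0.2113,"dz":-0.095,"wx":0,"wy":0,"wz":15.6,"hand":-1},{"dx":-0.1217,"dy":-0.2113,"dz":-0.095,"wx":0,"wy":0,"wz":15.6,"hand":-1},{"dx":-0.1217,"dy":-0.2113,"dz":-0.095,"wx":0,"wy":0,"wz":15.6,"hand":-1},{"dx":-0.1217,"dy":-0.2113,"dz":-0.095,"wx":0,"wy":0,"wz":15.6,"hand":-1},{"dx":-0.1217,"dy":-0.2113,"dz":-0.095,"wx":0,"wy":0,"wz":15.6,"hand":-1},{"dx":-0.1217,"dy":-0.2113,"dz":-0.095,"wx":0,"wy":0,"wz":15.6,"hand":-1},{"dx":-0.1217,"dy":-0.2113,"dz":-0.095,"wx":0,"wy":0,"wz":15.6,"hand":-1},{"dx":-0.1217,"dy":-0.2113,"dz":-0.06,"wx":0,"wy":0,"wz":15.6,"hand":-1},{"dx":-0.1217,"dy":-0.2113,"dz":-0.03,"wx":0,"wy":0,"wz":15.6,"hand":-1},{"dx":-0.1217,"dy":-0.2113,"dz":-0.03,"wx":0,"wy":0,"wz":15.6,"hand":-1},{"dx":-0.1217,"dy":-0.2113,"dz":-0.03,"wx":0,"wy":0,"wz":15.6,"hand":-1}]'; python3 - <<'E'
from h import *
t,r,s=tool();print(r.round(4).tolist(),np.round(s["contact_force"],2))
print(go([.3496,-.3100,.041],-18.3))
p,X=cloud("scene")
w=(p.min(-1)>150)&(np.hypot(X[...,0]-.35,X[...,1]+.31)<.06)&(X[...,2]>.05);print(rect(X[w]))
cv2.imwrite("pics/q.png",cv2.resize(p[120:210,180:290,::-1],None,fx=5,fy=5,interpolation=cv2.INTER_CUBIC))
E
```

```text
time: 13.53
tool_pos: [0.348, -0.3077, 0.0934]
tool_rot: [-0.003, 0.81, 0.586, -0.003]
contact_force: [0.2, -0.1, -1.8]
gripper_width: 0.204
[[0.3123, 0.9499, -0.0079], [0.95, -0.3123, 0.0019], [-0.0006, -0.0081, -1.0]] [ 0.23 -0.09 -1.8 ]
(array([-0.0017,  0.0026,  0.0524]), array([-0.47,  0.04,  0.1 ]))
(array([ 0.3619, -0.3039]), array([0.0927, 0.0926]), 25.5, np.float64(0.0741), 395)
```

```bash
python3 -m pendant '[{"dx":-0.0017,"dy":0.0026,"dz":0.03,"wx":-0.47,"wy":0,"wz":0.1,"hand":-1},{"dx":-0.0017,"dy":0.0026,"dz":0.045,"wx":-0.47,"wy":0,"wz":0.1,"hand":-1},{"dx":-0.0017,"dy":0.0026,"dz":0.0525,"wx":-0.47,"wy":0,"wz":0.1,"hand":-1},{"dx":-0.0017,"dy":0.0026,"dz":0.0525,"wx":-0.47,"wy":0,"wz":0.1,"hand":-1},{"dx":-0.0017,"dy":0.0026,"dz":0.0525,"wx":-0.47,"wy":0,"wz":0.1,"hand":-1}]'
```

```text
time: 14.0
tool_pos: [0.3513, -0.3131, 0.0446]
tool_rot: [0.004, 0.811, 0.585, -0.0]
contact_force: [0.2, -0.5, -2.3]
gripper_width: 0.203
```

```bash
python3 -m pendant '[{"dx":-0.001,"dy":0,"dz":0.001,"wx":0,"wy":0,"wz":0,"hand":-1},{"dx":-0.001,"dy":0,"dz":0.001,"wx":0,"wy":0,"wz":0,"hand":-1},{"dx":-0.001,"dy":0,"dz":0.001,"wx":0,"wy":0,"wz":0,"hand":-1}]'; python3 - <<'E'
from h import *
print(go([.3496,-.3100,.0395],-18.3))
p,X=cloud("scene");cv2.imwrite("pics/q2.png",cv2.resize(p[120:210,180:290,::-1],None,fx=5,fy=5,interpolation=cv2.INTER_CUBIC))
E
```

```text
time: 14.25
tool_pos: [0.3506, -0.314, 0.0433]
tool_rot: [0.004, 0.811, 0.585, -0.0]
contact_force: [0.6, 0.2, -3.0]
gripper_width: 0.203
(array([ 0.0035, -0.0023,  0.0037]), array([ 0.38,  0.29, -0.08]))
```

View pics/q2.png

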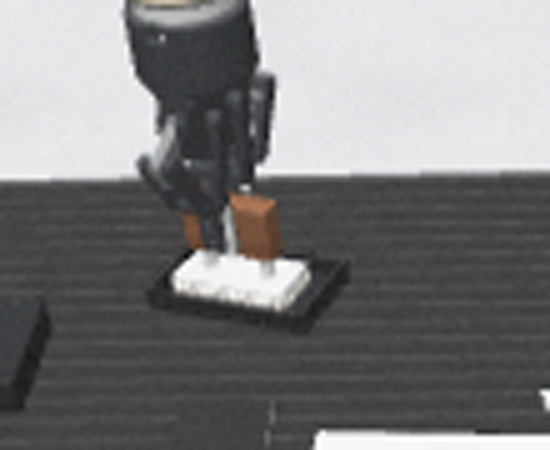

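The stone hovers about 4 mm above the tray floor, inside the walls. Lowering and releasing.

```bash
python3 -m pendant '[{"dx":0.003,"dy":-0.002,"dz":0.002,"wx":0.38,"wy":0.29,"wz":0,"hand":-1},{"dx":0.003,"dy":-0.002,"dz":0.0045,"wx":0.38,"wy":0.29,"wz":0,"hand":-1},{"dx":0.003,"dy":-0.002,"dz":0.0045,"wx":0.38,"wy":0.29,"wz":0,"hand":-1},{"dx":0.003,"dy":-0.002,"dz":0.0045,"wx":0.38,"wy":0.29,"wz":0,"hand":-1}]'; python3 -m pendant '[{"dx":0,"dy":0,"dz":0,"wx":0,"wy":0,"wz":0,"hand":1},{"dx":0,"dy":0,"dz":0,"wx":0,"wy":0,"wz":0,"hand":1},{"dx":0,"dy":0,"dz":0,"wx":0,"wy":0,"wz":0,"hand":1},{"dx":0,"dy":0,"dz":0,"wx":0,"wy":0,"wz":0,"hand":1},{"dx":0,"dy":0,"dz":0,"wx":0,"wy":0,"wz":0,"hand":1},{"dx":0,"dy":0,"dz":0,"wx":0,"wy":0,"wz":0,"hand":1},{"dx":0,"dy":0,"dz":0,"wx":0,"wy":0,"wz":0,"hand":1},{"dx":0,"dy":0,"dz":-0.04,"wx":0,"wy":0,"wz":0,"hand":1},{"dx":0,"dy":0,"dz":-0.08,"wx":0,"wy":0,"wz":0,"hand":1},{"dx":0,"dy":0,"dz":-0.12,"wx":0,"wy":0,"wz":0,"hand":1},{"dx":0,"dy":0,"dz":-0.12,"wx":0,"wy":0,"wz":0,"hand":1},{"dx":0,"dy":0,"dz":-0.12,"wx":0,"wy":0,"wz":0,"hand":1}]'; python3 - <<'E'
from h import *
t,r,s=tool();print(r.round(4).tolist(),np.round(s["joint_pos"],2))
for c in("top","scene"):
    p,X=cloud(c);np.savez(c+"1.npz",p=p,d=0)
    print(c,"stone",rect(sel(X,.35,-.31,.055,.06,.09)), "sole z",np.median(X[(p.min(-1)>150)&(np.hypot(X[...,0]-.35,X[...,1]+.31)<.045)&(X[...,2]<.04)][:,2]))
    for n,x,y in(("h1",.427,.115),("h2",.444,-.098)): P=sel(X,x,y,.05,.074,.1);print(n,rect(P) if len(P)>5 else len(P))
    for r in finder.look_for(c,"head1")[:4]: print(np.round(r["position"],3),round(r["score"],2))
E
```

```text
time: 14.63
tool_pos: [0.3495, -0.3102, 0.0382]
tool_rot: [-0.001, 0.811, 0.585, -0.0]
contact_force: [0.4, 0.5, 3.2]
gripper_width: 0.206
time: 15.63
tool_pos: [0.3507, -0.3118, 0.1612]
tool_rot: [0.003, 0.811, 0.585, 0.0]
contact_force: [-1.0, -0.2, -0.4]
gripper_width: 0.998
[[0.3152, 0.949, 0.0032], [0.949, -0.3152, -0.004], [-0.0028, 0.0043, -1.0]] [-0.89 -0.29  2.04 -0.    1.38 -0.56]
top stone (array([ 0.3529, -0.2935]), array([0.0301, 0.0175]), 71.7, np.float64(0.0751), 72) sole z 0.018909726754999356
h1 (array([0.4247, 0.1131]), array([0.0504, 0.0186]), 15.4, np.float64(0.0851), 118)
h2 (array([ 0.4611, -0.0665]), array([0.0388, 0.0184]), -70.4, np.float64(0.0857), 86)
[0.424 0.109 0.031] 0.82
[ 0.454 -0.058  0.033] 0.8
scene stone (array([ 0.3497, -0.3067]), array([0.0653, 0.0241]), 68.4, np.float64(0.0727), 131) sole z 0.019920561010362547
h1 (array([0.4289, 0.1157]), array([0.0524, 0.0172]), 12.1, np.float64(0.0852), 83)
h2 (array([ 0.4664, -0.0636]), array([0.0366, 0.0182]), -66.8, np.float64(0.0844), 62)
[ 0.473 -0.058  0.038] 0.87
[0.444 0.115 0.035] 0.87
```

The stone is back flat in its tray (sole at z≈19 mm). Head 2 has been knocked to about (0.46,-0.06), so I am locating it again.

```bash
python3 - <<'E'
from h import *
E=[]
for c in("top","scene"):
    p,X=cloud(c)
    for n,x,y in(("h1",.427,.115),("h2",.462,-.060)):
        q=rect(sel(X,x,y,.06,.074,.1));print(c,n,q);E.append(q)
    if c=="top":P0=p
h2=(np.array(E[1][0])+E[3][0])/2;a=(E[1][2]+E[3][2])/2;print(h2,a)
for z,yw in((.2,a+90),(.06,a+90)):print(go([*h2,z],yw))
E
```

```text
top h1 (array([0.4247, 0.113 ]), array([0.0498, 0.0184]), 12.7, np.float64(0.0851), 118)
top h2 (array([ 0.4591, -0.0612]), array([0.05  , 0.0183]), -69.8, np.float64(0.0845), 115)
scene h1 (array([0.4284, 0.1146]), array([0.0513, 0.0164]), 14.9, np.float64(0.0855), 81)
scene h2 (array([ 0.4631, -0.0588]), array([0.049 , 0.0195]), -74.9, np.float64(0.0841), 108)
[ 0.4611 -0.06  ] -72.35
(array([ 0.2721,  0.0281, -0.0438]), array([ -0.22,  -0.26, -36.03]))
(array([0.2716, 0.0288, 0.0962]), array([ -0.22,  -0.26, -36.03]))
```

```bash
python3 -m pendant '[{"dx":0.272,"dy":0.028,"dz":-0.04,"wx":-0.2,"wy":-0.2,"wz":-36,"hand":1},{"dx":0.272,"dy":0.028,"dz":-0.04,"wx":-0.2,"wy":-0.2,"wz":-36,"hand":1},{"dx":0.272,"dy":0.028,"dz":-0.04,"wx":-0.2,"wy":-0.2,"wz":-36,"hand":1},{"dx":0.272,"dy":0.028,"dz":-0.04,"wx":-0.2,"wy":-0.2,"wz":-36,"hand":1},{"dx":0.272,"dy":0.028,"dz":-0.04,"wx":-0.2,"wy":-0.2,"wz":-36,"hand":1},{"dx":0.272,"dy":0.028,"dz":-0.04,"wx":-0.2,"wy":-0.2,"wz":-36,"hand":1},{"dx":0.272,"dy":0.028,"dz":-0.04,"wx":-0.2,"wy":-0.2,"wz":-36,"hand":1},{"dx":0.272,"dy":0.028,"dz":-0.02,"wx":-0.2,"wy":-0.2,"wz":-36,"hand":1},{"dx":0.272,"dy":0.028,"dz":0.0,"wx":-0.2,"wy":-0.2,"wz":-36,"hand":1},{"dx":0.272,"dy":0.028,"dz":0.0,"wx":-0.2,"wy":-0.2,"wz":-36,"hand":1},{"dx":0.272,"dy":0.028,"dz":0.0,"wx":-0.2,"wy":-0.2,"wz":-36,"hand":1}]'; python3 - <<'E'
from h import *
t,r,s=tool();print(r.round(4).tolist())
print(go([.4611,-.06,.046],17.6))
p,X=cloud("scene");print(rect(sel(X,.463,-.059,.05,.074,.1)))
E
```

```text
time: 16.85
tool_pos: [0.4601, -0.0602, 0.1557]
tool_rot: [-0.001, 0.59, 0.807, -0.001]
contact_force: [0.1, -0.8, -0.3]
gripper_width: 0.999
[[-0.303, 0.953, -0.0026], [0.953, 0.303, -0.0004], [0.0004, -0.0026, -1.0]]
(array([-1.000e-04,  1.300e-03,  1.097e-01]), array([-0.15, -0.02,  0.04]))
(array([ 0.4625, -0.0584]), array([0.0491, 0.0189]), -71.3, np.float64(0.0844), 102)
```

Descend and grip, then lift.

```bash
python3 -m pendant '[{"dx":0,"dy":0.001,"dz":0.04,"wx":-0.1,"wy":0,"wz":0,"hand":1},{"dx":0,"dy":0.001,"dz":0.08,"wx":-0.1,"wy":0,"wz":0,"hand":1},{"dx":0,"dy":0.001,"dz":0.11,"wx":-0.1,"wy":0,"wz":0,"hand":1},{"dx":0,"dy":0.001,"dz":0.11,"wx":-0.1,"wy":0,"wz":0,"hand":1},{"dx":0,"dy":0.001,"dz":0.11,"wx":-0.1,"wy":0,"wz":0,"hand":-1},{"dx":0,"dy":0.001,"dz":0.11,"wx":-0.1,"wy":0,"wz":0,"hand":-1},{"dx":0,"dy":0.001,"dz":0.11,"wx":-0.1,"wy":0,"wz":0,"hand":-1},{"dx":0,"dy":0.001,"dz":0.11,"wx":-0.1,"wy":0,"wz":0,"hand":-1},{"dx":0,"dy":0.001,"dz":0.11,"wx":-0.1,"wy":0,"wz":0,"hand":-1},{"dx":0,"dy":0.001,"dz":0.11,"wx":-0.1,"wy":0,"wz":0,"hand":-1},{"dx":0,"dy":0.001,"dz":0.11,"wx":-0.1,"wy":0,"wz":0,"hand":-1},{"dx":0,"dy":0.001,"dz":0.11,"wx":-0.1,"wy":0,"wz":0,"hand":-1},{"dx":0,"dy":0.001,"dz":0.11,"wx":-0.1,"wy":0,"wz":0,"hand":-1},{"dx":0,"dy":0.001,"dz":0.11,"wx":-0.1,"wy":0,"wz":0,"hand":-1}]'; python3 -m pendant '[{"dx":0,"dy":0,"dz":-0.03,"wx":0,"wy":0,"wz":0,"hand":-1},{"dx":0,"dy":0,"dz":-0.07,"wx":0,"wy":0,"wz":0,"hand":-1},{"dx":0,"dy":0,"dz":-0.11,"wx":0,"wy":0,"wz":0,"hand":-1},{"dx":0,"dy":0,"dz":-0.12,"wx":0,"wy":0,"wz":0,"hand":-1},{"dx":0,"dy":0,"dz":-0.12,"wx":0,"wy":0,"wz":0,"hand":-1}]'; python3 - <<'E'
from h import *
print(go([.6534,-.1408,.19],-42.6))
E
```

```text
time: 18.07
tool_pos: [0.4637, -0.061, 0.0492]
tool_rot: [0.003, 0.59, 0.807, 0.001]
contact_force: [-1.4, 0.4, 5.1]
gripper_width: 0.177
time: 18.48
tool_pos: [0.4645, -0.061, 0.1714]
tool_rot: [0.005, 0.59, 0.807, 0.002]
contact_force: [0.5, -0.1, -3.8]
gripper_width: 0.178
(array([-0.1334,  0.156 , -0.0162]), array([6.900e-01, 5.000e-02, 6.023e+01]))
```

```bash
python3 -m pendant '[{"dx":-0.133,"dy":0.156,"dz":-0.01,"wx":0.6,"wy":0,"wz":60.2,"hand":-1},{"dx":-0.133,"dy":0.156,"dz":-0.01,"wx":0.6,"wy":0,"wz":60.2,"hand":-1},{"dx":-0.133,"dy":0.156,"dz":-0.01,"wx":0.6,"wy":0,"wz":60.2,"hand":-1},{"dx":-0.133,"dy":0.156,"dz":-0.01,"wx":0.6,"wy":0,"wz":60.2,"hand":-1},{"dx":-0.133,"dy":0.156,"dz":-0.01,"wx":0.6,"wy":0,"wz":60.2,"hand":-1},{"dx":-0.133,"dy":0.156,"dz":-0.01,"wx":0.6,"wy":0,"wz":60.2,"hand":-1},{"dx":-0.133,"dy":0.156,"dz":-0.01,"wx":0.6,"wy":0,"wz":60.2,"hand":-1},{"dx":-0.133,"dy":0.156,"dz":-0.01,"wx":0.6,"wy":0,"wz":60.2,"hand":-1},{"dx":-0.133,"dy":0.156,"dz":-0.01,"wx":0.6,"wy":0,"wz":60.2,"hand":-1},{"dx":-0.133,"dy":0.156,"dz":-0.01,"wx":0.6,"wy":0,"wz":60.2,"hand":-1},{"dx":-0.133,"dy":0.156,"dz":0.01,"wx":0.6,"wy":0,"wz":60.2,"hand":-1},{"dx":-0.133,"dy":0.156,"dz":0.025,"wx":0.6,"wy":0,"wz":60.2,"hand":-1},{"dx":-0.133,"dy":0.156,"dz":0.025,"wx":0.6,"wy":0,"wz":60.2,"hand":-1},{"dx":-0.133,"dy":0.156,"dz":0.025,"wx":0.6,"wy":0,"wz":60.2,"hand":-1}]'; python3 - <<'E'
from h import *
t,r,s=tool();print(r.round(4).tolist(),np.round(s["joint_pos"],2))
print(go([.6534,-.1408,.14],-42.6))
for c in("top","scene"):
    p,X=cloud(c);np.savez(c+"2.npz",p=p)
    m=X[...,2]
    z0=t[2]-.049
    for n,a,b in(("plate",z0+.055,z0+.088),("lug",z0-.004,z0+.014)):
        P=sel(X,.655,-.14,.06,a,b); print(c,n,rect(P) if len(P)>9 else len(P),P.mean(0).round(4) if len(P) else 0)
    a=(p[100:200,310:450] if c=="top" else p[150:270,190:330])[...,::-1]
    cv2.imwrite(f"pics/n_{c}.png",cv2.resize(a,None,fx=2.8 if c=="top" else 2.8,fy=2.8,interpolation=cv2.INTER_CUBIC))
a=cv2.imread("pics/n_top.png");b=cv2.imread("pics/n_scene.png");h=max(a.shape[0],b.shape[0]);cv2.imwrite("pics/n.png",np.hstack([cv2.copyMakeBorder(i,0,h-i.shape[0],0,0,0) for i in(a,b)]))
E
```

```text
time: 19.65
tool_pos: [0.6491, -0.1393, 0.1396]
tool_rot: [-0.004, 0.915, 0.402, -0.005]
contact_force: [0.1, 0.4, -3.7]
gripper_width: 0.177
[[0.676, 0.7368, -0.0126], [0.7368, -0.6761, 0.0031], [-0.0062, -0.0114, -0.9999]] [-0.32  0.22  1.59 -0.    1.35  0.42]
(array([ 0.0018,  0.0042, -0.0005]), array([-0.65,  0.36,  0.06]))
top plate (array([ 0.6276, -0.1452]), array([0.0251, 0.0043]), -79.2, np.float64(0.1608), 10) [ 0.6284 -0.1491  0.1607]
top lug (array([ 0.6461, -0.1404]), array([0.0859, 0.0123]), 48.8, np.float64(0.0992), 55) [ 0.6422 -0.1445  0.0989]
scene plate (array([ 0.6571, -0.1359]), array([0.0441, 0.0365]), -88.5, np.float64(0.1656), 217) [ 0.6659 -0.1328  0.1647]
scene lug (array([ 0.6604, -0.1396]), array([0.0888, 0.0398]), 68.6, np.float64(0.101), 125) [ 0.6711 -0.1293  0.1004]
```

View pics/n.png

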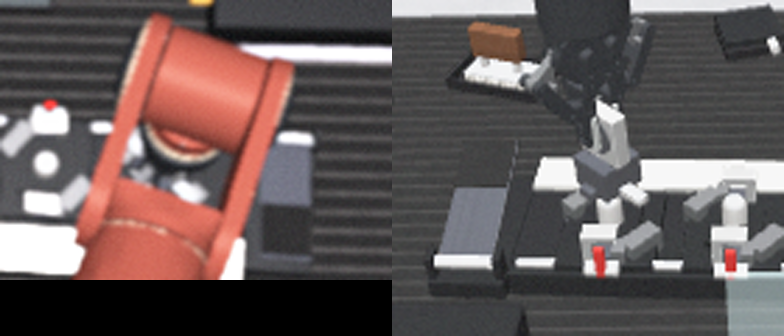

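```bash
python3 -m pendant '[{"dx":0.0014,"dy":0.0043,"dz":0.0,"wx":-0.65,"wy":0.36,"wz":0,"hand":-1},{"dx":0.0014,"dy":0.0043,"dz":0.005,"wx":-0.65,"wy":0.36,"wz":0,"hand":-1},{"dx":0.0014,"dy":0.0043,"dz":0.01,"wx":-0.65,"wy":0.36,"wz":0,"hand":-1},{"dx":0.0014,"dy":0.0043,"dz":0.01,"wx":-0.65,"wy":0.36,"wz":0,"hand":-1}]'; python3 - <<'E'
from h import *
t,r,s=tool();print(r.round(4).tolist(),np.round(s["contact_force"],1));ta=t[:2]
print(go([.6533,-.1411,.118],-42.6))
for c in("top","scene"):
    p,X=cloud(c); z0=t[2]-.049
    br=p.min(-1)>(130)
    m=br&(np.hypot(X[...,0]-.655,X[...,1]+.14)<.065)&(X[...,2]>z0+.001)&(X[...,2]<z0+.014)
    P=X[m];print(c,rect(P),P.mean(0).round(4))
    # lug in head frame (tool centre, x dir 47.4)
    e=np.array([.677,.736]);n=np.array([-.736,.677]);d=P[:,:2]-ta
    print("along",np.percentile(d@e,[0,2,98,100]).round(4),"across",np.percentile(d@n,[2,50,98]).round(4), "pos",((d@n)[d@e>.025]).mean().round(4),(d@n)[d@e<-.025].mean().round(4))
E
```

```text
time: 20.08
tool_pos: [0.6547, -0.1417, 0.1324]
tool_rot: [0.002, 0.916, 0.402, 0.002]
contact_force: [-0.5, -0.7, -4.2]
gripper_width: 0.181
[[0.6766, 0.7364, 0.0049], [0.7364, -0.6766, -0.0016], [0.0021, 0.0047, -1.0]] [-0.5 -0.7 -4.2]
(array([-0.0005, -0.0015,  0.0143]), array([ 0.27, -0.12,  0.02]))
top (array([ 0.6529, -0.1434]), array([0.0865, 0.0118]), 47.5, np.float64(0.0924), 55) [ 0.6472 -0.1485  0.0921]
along [-0.0457 -0.0457  0.0385  0.0408] across [-0.0045  0.0009  0.006 ] pos 0.0014 0.0004
scene (array([ 0.6805, -0.1169]), array([0.0417, 0.0294]), -53.4, np.float64(0.0929), 56) [ 0.6807 -0.1146  0.092 ]
along [0.0173 0.0232 0.05   0.0501] across [-0.0172 -0.0009  0.0072] pos -0.0002 nan<stdin>:11: RuntimeWarning: Mean of empty slice.
  ret = ret.dtype.type(ret / rcount)
```

```bash
python3 -m pendant '[{"dx":-0.0005,"dy":-0.0015,"dz":0.0,"wx":0.2,"wy":-0.1,"wz":0,"hand":-1},{"dx":-0.0005,"dy":-0.0015,"dz":0.003,"wx":0.2,"wy":-0.1,"wz":0,"hand":-1},{"dx":-0.0005,"dy":-0.0015,"dz":0.007,"wx":0.2,"wy":-0.1,"wz":0,"hand":-1},{"dx":-0.0005,"dy":-0.0015,"dz":0.011,"wx":0.2,"wy":-0.1,"wz":0,"hand":-1},{"dx":-0.0005,"dy":-0.0015,"dz":0.015,"wx":0.2,"wy":-0.1,"wz":0,"hand":-1},{"dx":-0.0005,"dy":-0.0015,"dz":0.015,"wx":0.2,"wy":-0.1,"wz":0,"hand":-1}]'; python3 - <<'E'
from h import *
print(tool()[2]["ft_torque"],go([.6534,-.1410,.105],-42.6))
E
```

```text
time: 20.68
tool_pos: [0.6532, -0.1415, 0.117]
tool_rot: [0.001, 0.916, 0.402, -0.0]
contact_force: [-0.2, -2.0, -5.2]
gripper_width: 0.18
[-0.39564516  0.16316851  0.03779617] (array([ 0.0006, -0.0002,  0.012 ]), array([0.07, 0.05, 0.03]))
```

```bash
python3 -m pendant '[{"dx":0.0003,"dy":0,"dz":0.004,"wx":0,"wy":0,"wz":0,"hand":-1},{"dx":0.0003,"dy":0,"dz":0.008,"wx":0,"wy":0,"wz":0,"hand":-1},{"dx":0.0003,"dy":0,"dz":0.012,"wx":0,"wy":0,"wz":0,"hand":-1},{"dx":0.0003,"dy":0,"dz":0.014,"wx":0,"wy":0,"wz":0,"hand":-1},{"dx":0.0003,"dy":0,"dz":0.014,"wx":0,"wy":0,"wz":0,"hand":-1},{"dx":0.0003,"dy":0,"dz":0.014,"wx":0,"wy":0,"wz":0,"hand":-1}]'; python3 - <<'E'
from h import *
print(tool()[2]["ft_torque"],go([.6534,-.1410,.103],-42.6))
E
```

```text
time: 21.18
tool_pos: [0.6537, -0.1419, 0.1038]
tool_rot: [0.001, 0.916, 0.402, 0.0]
contact_force: [-3.3, -4.5, -4.0]
gripper_width: 0.177
[-0.94291352  0.57697465 -0.01740317] (array([ 0.0005, -0.0008,  0.0008]), array([0.16, 0.05, 0.01]))
```

```bash
python3 -m pendant '[{"dx":-0.0012,"dy":0.0002,"dz":-0.0003,"wx":0.1,"wy":0,"wz":0,"hand":-1},{"dx":-0.0012,"dy":0.0002,"dz":-0.0003,"wx":0.1,"wy":0,"wz":0,"hand":-1},{"dx":-0.0012,"dy":0.0002,"dz":-0.0003,"wx":0.1,"wy":0,"wz":5,"hand":-1},{"dx":-0.0012,"dy":0.0002,"dz":-0.0003,"wx":0.1,"wy":0,"wz":10,"hand":-1},{"dx":-0.0012,"dy":0.0002,"dz":-0.0003,"wx":0.1,"wy":0,"wz":15,"hand":-1},{"dx":-0.0012,"dy":0.0002,"dz":-0.0003,"wx":0.1,"wy":0,"wz":15,"hand":-1},{"dx":-0.0012,"dy":0.0002,"dz":-0.0003,"wx":0.1,"wy":0,"wz":15,"hand":-1}]'; python3 - <<'E'
from h import *
print(tool()[2]["ft_torque"],go([.6534,-.1410,.103],-92.6))
E
```

```text
time: 21.77
tool_pos: [0.6535, -0.1424, 0.1046]
tool_rot: [0.0, 0.96, 0.28, 0.001]
contact_force: [-2.0, -4.4, -4.4]
gripper_width: 0.174
[-0.88012275  0.35789388  0.05905121] (array([ 0.0007, -0.0012,  0.0016]), array([ 3.000e-02, -7.000e-02,  3.515e+01]))
```

```bash
python3 -m pendant '[{"dx":-0.0009,"dy":0.0009,"dz":0.0003,"wx":0,"wy":0,"wz":5,"hand":-1},{"dx":-0.0009,"dy":0.0009,"dz":0.0003,"wx":0,"wy":0,"wz":10,"hand":-1},{"dx":-0.0009,"dy":0.0009,"dz":0.0003,"wx":0,"wy":0,"wz":15,"hand":-1},{"dx":-0.0009,"dy":0.0009,"dz":0.0003,"wx":0,"wy":0,"wz":20,"hand":-1},{"dx":-0.0009,"dy":0.0009,"dz":0.0003,"wx":0,"wy":0,"wz":25,"hand":-1},{"dx":-0.0009,"dy":0.0009,"dz":0.0003,"wx":0,"wy":0,"wz":30,"hand":-1},{"dx":-0.0009,"dy":0.0009,"dz":0.0003,"wx":0,"wy":0,"wz":34,"hand":-1},{"dx":-0.0009,"dy":0.0009,"dz":0.0003,"wx":0,"wy":0,"wz":35.2,"hand":-1},{"dx":-0.0009,"dy":0.0009,"dz":0.0003,"wx":0,"wy":0,"wz":35.2,"hand":-1},{"dx":-0.0009,"dy":0.0009,"dz":0.0003,"wx":0,"wy":0,"wz":35.2,"hand":-1}]'; python3 - <<'E'
from h import *
t,r,s=tool();print(s["ft_torque"],r.round(3).tolist(),go([.6534,-.1410,.098],-92.6))
E
```

```text
time: 22.6
tool_pos: [0.6526, -0.1428, 0.104]
tool_rot: [-0.001, 1.0, -0.023, -0.0]
contact_force: [-4.3, -1.0, -2.8]
gripper_width: 0.179
[-2.24931824e-01  1.03539010e+00 -2.74650120e-04] [[0.999, -0.046, -0.0], [-0.046, -0.999, 0.001], [-0.001, -0.001, -1.0]] (array([ 0.0008, -0.0018,  0.006 ]), array([-0.08,  0.03, -0.05]))
```

```bash
python3 -m pendant '[{"dx":-0.0012,"dy":0.0003,"dz":0.001,"wx":0,"wy":0,"wz":0,"hand":-1},{"dx":-0.0012,"dy":0.0003,"dz":0.003,"wx":0,"wy":0,"wz":0,"hand":-1},{"dx":-0.0012,"dy":0.0003,"dz":0.005,"wx":0,"wy":0,"wz":0,"hand":-1},{"dx":-0.0012,"dy":0.0003,"dz":0.007,"wx":0,"wy":0,"wz":0,"hand":-1},{"dx":-0.0012,"dy":0.0003,"dz":0.007,"wx":0,"wy":0,"wz":0,"hand":-1},{"dx":-0.0012,"dy":0.0003,"dz":0.007,"wx":0,"wy":0,"wz":0,"hand":-1}]'; python3 - <<'E'
from h import *
t,r,s=tool();print(s["ft_torque"],r.round(3).tolist(),go([.6534,-.1410,.098],-92.6))
E
```

```text
time: 23.1
tool_pos: [0.6523, -0.1429, 0.0973]
tool_rot: [-0.001, 1.0, -0.024, 0.001]
contact_force: [-2.0, 3.0, -1.0]
gripper_width: 0.176
[ 0.60564793  0.58056574 -0.02747683] [[0.999, -0.048, 0.002], [-0.048, -0.999, 0.001], [0.002, -0.002, -1.0]] (array([ 0.001 , -0.002 , -0.0007]), array([-0.09, -0.12, -0.16]))
```

Seated height reached (TCP 97.3 mm, underside ≈48 mm). Nudging down, releasing, rising and checking.

```bash
python3 -m pendant '[{"dx":0,"dy":-0.0003,"dz":0.001,"wx":0,"wy":0,"wz":0,"hand":-1},{"dx":0,"dy":-0.0003,"dz":0.001,"wx":0,"wy":0,"wz":0,"hand":-1},{"dx":0,"dy":-0.0003,"dz":0.0,"wx":0,"wy":0,"wz":0,"hand":1},{"dx":0,"dy":-0.0003,"dz":0.0,"wx":0,"wy":0,"wz":0,"hand":1},{"dx":0,"dy":-0.0003,"dz":0.0,"wx":0,"wy":0,"wz":0,"hand":1},{"dx":0,"dy":-0.0003,"dz":0.0,"wx":0,"wy":0,"wz":0,"hand":1},{"dx":0,"dy":-0.0003,"dz":0.0,"wx":0,"wy":0,"wz":0,"hand":1},{"dx":0,"dy":-0.0003,"dz":0.0,"wx":0,"wy":0,"wz":0,"hand":1},{"dx":0,"dy":-0.0003,"dz":0.0,"wx":0,"wy":0,"wz":0,"hand":1},{"dx":0,"dy":0,"dz":-0.04,"wx":0,"wy":0,"wz":0,"hand":1},{"dx":0,"dy":0,"dz":-0.08,"wx":0,"wy":0,"wz":0,"hand":1},{"dx":0,"dy":0,"dz":-0.12,"wx":0,"wy":0,"wz":0,"hand":1},{"dx":-0.1,"dy":0,"dz":-0.12,"wx":0,"wy":0,"wz":0,"hand":1},{"dx":-0.1,"dy":-0.1,"dz":-0.12,"wx":0,"wy":0,"wz":0,"hand":1},{"dx":-0.1,"dy":-0.1,"dz":-0.12,"wx":0,"wy":0,"wz":0,"hand":1},{"dx":-0.1,"dy":-0.1,"dz":-0.12,"wx":0,"wy":0,"wz":0,"hand":1},{"dx":-0.1,"dy":-0.1,"dz":-0.12,"wx":0,"wy":0,"wz":0,"hand":1}]'; python3 - <<'E'
from h import *
E=[];t,r,s=tool();print(r.round(3).tolist())
for c in("top","scene"):
    p,X=cloud(c)
    P=sel(X,.653,-.141,.045,.11,.15);print(c,"seated",rect(P) if len(P)>5 else len(P),np.percentile(P[:,2],[50,90]) if len(P) else 0)
    P=sel(X,.427,.114,.06,.074,.1);print("h1",rect(P) if len(P)>5 else len(P))
    if c=="scene": cv2.imwrite("pics/o.png",cv2.resize(p[130:270,190:400,::-1],None,fx=3.5,fy=3.5,interpolation=cv2.INTER_CUBIC))
print(go([.4268,.114,.16],-76.2))
E
```

```text
time: 24.52
tool_pos: [0.5546, -0.0348, 0.2173]
tool_rot: [-0.001, 1.0, -0.022, 0.0]
contact_force: [0.1, -1.1, -0.2]
gripper_width: 1.001
[[0.999, -0.045, 0.001], [-0.045, -0.999, 0.002], [0.001, -0.002, -1.0]]
top seated (array([ 0.6522, -0.1435]), array([0.0509, 0.0169]), 1.3, np.float64(0.1329), 124) [0.13294205 0.13693   ]
h1 (array([0.425 , 0.1125]), array([0.0499, 0.0184]), 10.8, np.float64(0.0851), 118)
scene seated (array([ 0.6568, -0.1408]), array([0.0502, 0.0175]), -4.1, np.float64(0.1319), 163) [0.13187311 0.13492942]
h1 (array([0.4293, 0.1152]), array([0.0539, 0.0169]), 15.4, np.float64(0.0849), 84)
(array([-0.1369, -0.1459,  0.0573]), array([  0.03,  -0.15, -16.47]))
```

View pics/o.png

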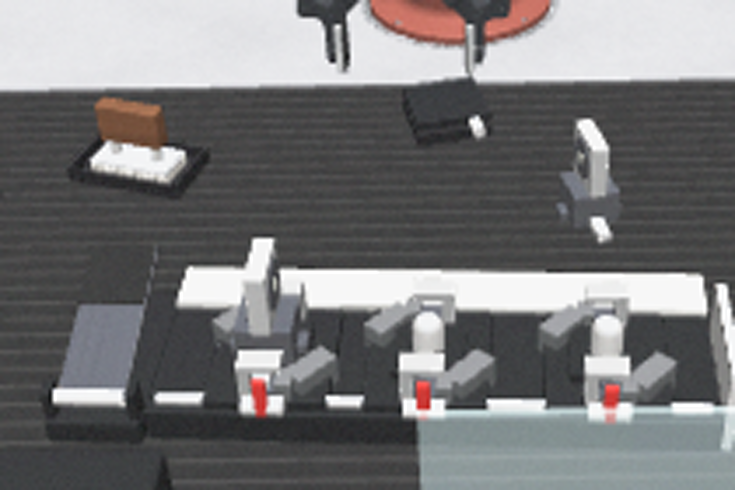

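Head 2 sits locked in seat 3 at (270,290): its plate top is at 132 mm and its axis is in line. Now head 1, at (590,160).

```bash
python3 -m pendant '[{"dx":-0.1374,"dy":-0.1447,"dz":0.0,"wx":0,"wy":-0.1,"wz":-16.2,"hand":1},{"dx":-0.1374,"dy":-0.1447,"dz":0.0,"wx":0,"wy":-0.1,"wz":-16.2,"hand":1},{"dx":-0.1374,"dy":-0.1447,"dz":0.0,"wx":0,"wy":-0.1,"wz":-16.2,"hand":1},{"dx":-0.1374,"dy":-0.1447,"dz":0.0,"wx":0,"wy":-0.1,"wz":-16.2,"hand":1},{"dx":-0.1374,"dy":-0.1447,"dz":0.02,"wx":0,"wy":-0.1,"wz":-16.2,"hand":1},{"dx":-0.1374,"dy":-0.1447,"dz":0.057,"wx":0,"wy":-0.1,"wz":-16.2,"hand":1},{"dx":-0.1374,"dy":-0.1447,"dz":0.057,"wx":0,"wy":-0.1,"wz":-16.2,"hand":1},{"dx":-0.1374,"dy":-0.1447,"dz":0.057,"wx":0,"wy":-0.1,"wz":-16.2,"hand":1}]'; python3 - <<'E'
from h import *
t,r,s=tool();print(np.round(s["joint_pos"],2))
p,X=cloud("scene");print(rect(sel(X,.429,.115,.05,.074,.1)))
print(go([.4263,.1126,.0465],-76.4))
E
```

```text
time: 25.28
tool_pos: [0.4258, 0.1117, 0.1586]
tool_rot: [0.0, 0.993, 0.117, -0.002]
contact_force: [0.1, -0.5, 0.8]
gripper_width: 1.001
[ 0.09 -0.36  2.1  -0.    1.4   1.42]
(array([0.4284, 0.1159]), array([0.0494, 0.0175]), 14.4, np.float64(0.0855), 80)
(array([-0.0008, -0.0013,  0.1142]), array([ 0.01,  0.04, -0.25]))
```

```bash
python3 -m pendant '[{"dx":0,"dy":-0.001,"dz":0.04,"wx":0,"wy":0,"wz":-0.2,"hand":1},{"dx":0,"dy":-0.001,"dz":0.08,"wx":0,"wy":0,"wz":-0.2,"hand":1},{"dx":0,"dy":-0.001,"dz":0.113,"wx":0,"wy":0,"wz":-0.2,"hand":1},{"dx":0,"dy":-0.001,"dz":0.113,"wx":0,"wy":0,"wz":-0.2,"hand":1},{"dx":0,"dy":-0.001,"dz":0.113,"wx":0,"wy":0,"wz":-0.2,"hand":-1},{"dx":0,"dy":-0.001,"dz":0.113,"wx":0,"wy":0,"wz":-0.2,"hand":-1},{"dx":0,"dy":-0.001,"dz":0.113,"wx":0,"wy":0,"wz":-0.2,"hand":-1},{"dx":0,"dy":-0.001,"dz":0.113,"wx":0,"wy":0,"wz":-0.2,"hand":-1},{"dx":0,"dy":-0.001,"dz":0.113,"wx":0,"wy":0,"wz":-0.2,"hand":-1},{"dx":0,"dy":-0.001,"dz":0.113,"wx":0,"wy":0,"wz":-0.2,"hand":-1},{"dx":0,"dy":-0.001,"dz":0.113,"wx":0,"wy":0,"wz":-0.2,"hand":-1},{"dx":0,"dy":-0.001,"dz":0.113,"wx":0,"wy":0,"wz":-0.2,"hand":-1},{"dx":0,"dy":-0.001,"dz":0.113,"wx":0,"wy":0,"wz":-0.2,"hand":-1},{"dx":0,"dy":-0.001,"dz":0.113,"wx":0,"wy":0,"wz":-0.2,"hand":-1}]'; python3 -m pendant '[{"dx":0,"dy":0,"dz":-0.03,"wx":0,"wy":0,"wz":0,"hand":-1},{"dx":0,"dy":0,"dz":-0.07,"wx":0,"wy":0,"wz":0,"hand":-1},{"dx":0,"dy":0,"dz":-0.11,"wx":0,"wy":0,"wz":0,"hand":-1},{"dx":0,"dy":0,"dz":-0.13,"wx":0,"wy":0,"wz":0,"hand":-1},{"dx":0,"dy":0,"dz":-0.13,"wx":0,"wy":0,"wz":0,"hand":-1}]'; python3 - <<'E'
from h import *
print(go([.6643,.1040,.178],-42.6),go([.6643,.1040,.142],-42.6))
E
```

```text
time: 26.5
tool_pos: [0.4276, 0.1137, 0.0487]
tool_rot: [-0.0, 0.993, 0.119, 0.001]
contact_force: [-1.0, 1.7, 6.8]
gripper_width: 0.18
time: 26.92
tool_pos: [0.4294, 0.1136, 0.1828]
tool_rot: [0.0, 0.993, 0.119, 0.005]
contact_force: [1.9, 0.2, -2.7]
gripper_width: 0.178
(array([0.226 , 0.0647, 0.0071]), array([  0.26,  -0.52, -33.76])) (array([0.2256, 0.0646, 0.0431]), array([  0.26,  -0.52, -33.76]))
```

```bash
python3 -m pendant '[{"dx":0.226,"dy":0.0647,"dz":0,"wx":0.2,"wy":-0.5,"wz":-33.8,"hand":-1},{"dx":0.226,"dy":0.0647,"dz":0,"wx":0.2,"wy":-0.5,"wz":-33.8,"hand":-1},{"dx":0.226,"dy":0.0647,"dz":0,"wx":0.2,"wy":-0.5,"wz":-33.8,"hand":-1},{"dx":0.226,"dy":0.0647,"dz":0,"wx":0.2,"wy":-0.5,"wz":-33.8,"hand":-1},{"dx":0.226,"dy":0.0647,"dz":0,"wx":0.2,"wy":-0.5,"wz":-33.8,"hand":-1},{"dx":0.226,"dy":0.0647,"dz":0,"wx":0.2,"wy":-0.5,"wz":-33.8,"hand":-1},{"dx":0.226,"dy":0.0647,"dz":0,"wx":0.2,"wy":-0.5,"wz":-33.8,"hand":-1},{"dx":0.226,"dy":0.0647,"dz":0.02,"wx":0.2,"wy":-0.5,"wz":-33.8,"hand":-1},{"dx":0.226,"dy":0.0647,"dz":0.04,"wx":0.2,"wy":-0.5,"wz":-33.8,"hand":-1},{"dx":0.226,"dy":0.0647,"dz":0.043,"wx":0.2,"wy":-0.5,"wz":-33.8,"hand":-1},{"dx":0.226,"dy":0.0647,"dz":0.043,"wx":0.2,"wy":-0.5,"wz":-33.8,"hand":-1},{"dx":0.226,"dy":0.0647,"dz":0.043,"wx":0.2,"wy":-0.5,"wz":-33.8,"hand":-1}]'; python3 - <<'E'
from h import *
t,r,s=tool();ta=t[:2];z0=t[2]-.0487
print(go([.6643,.1040,.132],-42.6))
for c in("top","scene"):
    p,X=cloud(c)
    m=(p.min(-1)>130)&(np.hypot(X[...,0]-ta[0],X[...,1]-ta[1])<.06)&(X[...,2]>z0+.001)&(X[...,2]<z0+.014)
    P=X[m];e=np.array([.677,.736]);n=np.array([-.736,.677]);d=P[:,:2]-ta
    print(c,len(P),rect(P) if len(P)>5 else 0,"along",np.percentile(d@e,[0,2,98,100]).round(4),"across",np.percentile(d@n,[2,50,98]).round(4))
E
```

```text
time: 27.92
tool_pos: [0.6603, 0.1037, 0.1328]
tool_rot: [-0.002, 0.916, 0.402, -0.006]
contact_force: [0.4, -0.2, -3.2]
gripper_width: 0.181
(array([0.003 , 0.0028, 0.0007]), array([-0.44,  0.52,  0.03]))
top 12 (array([0.6404, 0.0833]), array([0.0117, 0.0099]), -32.3, np.float64(0.093), 12) along [-0.0343 -0.0337 -0.0245 -0.0245] across [-0.004   0.0034  0.0071]
scene 74 (array([0.6662, 0.1005]), array([0.0925, 0.0256]), 50.2, np.float64(0.0951), 74) along [-0.0447 -0.0443  0.0468  0.0475] across [-0.0123 -0.0036  0.0061]
```

```bash
python3 -m pendant '[{"dx":0.0035,"dy":0.0033,"dz":0.0,"wx":-0.4,"wy":0.5,"wz":0,"hand":-1},{"dx":0.0035,"dy":0.0033,"dz":0.0,"wx":-0.4,"wy":0.5,"wz":0,"hand":-1},{"dx":0.0035,"dy":0.0033,"dz":0.004,"wx":-0.4,"wy":0.5,"wz":0,"hand":-1},{"dx":0.0035,"dy":0.0033,"dz":0.008,"wx":-0.4,"wy":0.5,"wz":0,"hand":-1},{"dx":0.0035,"dy":0.0033,"dz":0.012,"wx":-0.4,"wy":0.5,"wz":0,"hand":-1},{"dx":0.0035,"dy":0.0033,"dz":0.015,"wx":-0.4,"wy":0.5,"wz":0,"hand":-1},{"dx":0.0035,"dy":0.0033,"dz":0.015,"wx":-0.4,"wy":0.5,"wz":0,"hand":-1}]'; python3 - <<'E'
from h import *
t,r,s=tool();print(r.round(3).tolist(),s["ft_torque"],go([.665,.1040,.104],-42.6))
E
```

```text
time: 28.6
tool_pos: [0.6651, 0.1039, 0.1175]
tool_rot: [-0.0, 0.916, 0.402, -0.0]
contact_force: [0.4, 0.8, -3.2]
gripper_width: 0.18
[[0.677, 0.736, -0.001], [0.736, -0.677, 0.0], [-0.0, -0.001, -1.0]] [0.00883924 0.02768518 0.00210033] (array([-0.    , -0.0001,  0.0135]), array([-0.04,  0.01,  0.02]))
```

Clean entry with no side force. Lowering to the ledge.

```bash
python3 -m pendant '[{"dx":0,"dy":0,"dz":0.004,"wx":0,"wy":0,"wz":0,"hand":-1},{"dx":0,"dy":0,"dz":0.008,"wx":0,"wy":0,"wz":0,"hand":-1},{"dx":0,"dy":0,"dz":0.012,"wx":0,"wy":0,"wz":0,"hand":-1},{"dx":0,"dy":0,"dz":0.0135,"wx":0,"wy":0,"wz":0,"hand":-1},{"dx":0,"dy":0,"dz":0.0135,"wx":0,"wy":0,"wz":0,"hand":-1},{"dx":0,"dy":0,"dz":0.0135,"wx":0,"wy":0,"wz":0,"hand":-1}]'; python3 - <<'E'
from h import *
t,r,s=tool();print(r.round(3).tolist(),s["ft_torque"],go([.665,.1040,.1035],-42.6))
E
```

```text
time: 29.1
tool_pos: [0.6655, 0.1041, 0.1048]
tool_rot: [-0.0, 0.916, 0.402, 0.0]
contact_force: [-1.2, 1.5, -4.8]
gripper_width: 0.183
[[0.677, 0.736, 0.0], [0.736, -0.677, 0.001], [0.001, -0.0, -1.0]] [ 0.33757536  0.36814435 -0.02011867] (array([-0.0004, -0.0003,  0.0013]), array([-0.01, -0.04,  0.02]))
```

```bash
python3 -m pendant '[{"dx":-0.0003,"dy":-0.0003,"dz":0.0012,"wx":0,"wy":0,"wz":0,"hand":-1},{"dx":-0.0003,"dy":-0.0003,"dz":0.0012,"wx":0,"wy":0,"wz":5,"hand":-1},{"dx":-0.0003,"dy":-0.0003,"dz":0.0012,"wx":0,"wy":0,"wz":10,"hand":-1},{"dx":-0.0003,"dy":-0.0003,"dz":0.0012,"wx":0,"wy":0,"wz":15,"hand":-1},{"dx":-0.0003,"dy":-0.0003,"dz":0.0012,"wx":0,"wy":0,"wz":20,"hand":-1},{"dx":-0.0003,"dy":-0.0003,"dz":0.0012,"wx":0,"wy":0,"wz":25,"hand":-1},{"dx":-0.0003,"dy":-0.0003,"dz":0.0012,"wx":0,"wy":0,"wz":25,"hand":-1},{"dx":-0.0003,"dy":-0.0003,"dz":0.0012,"wx":0,"wy":0,"wz":25,"hand":-1}]'; python3 - <<'E'
from h import *
t,r,s=tool();print(r.round(3).tolist(),s["ft_torque"],go([.665,.1040,.1035],-92.6))
E
```

```text
time: 29.77
tool_pos: [0.6652, 0.1041, 0.1041]
tool_rot: [-0.0, 0.981, 0.196, 0.0]
contact_force: [-2.3, 2.4, -3.6]
gripper_width: 0.179
[[0.924, 0.384, 0.001], [0.384, -0.924, 0.001], [0.001, -0.0, -1.0]] [0.40568516 0.57620539 0.04389023] (array([-0.0002,  0.0001,  0.0006]), array([-0.03, -0.04, 25.15]))
```

```bash
python3 -m pendant '[{"dx":-0.0003,"dy":-0.0006,"dz":0.0002,"wx":0,"wy":0,"wz":5,"hand":-1},{"dx":-0.0003,"dy":-0.0006,"dz":0.0002,"wx":0,"wy":0,"wz":10,"hand":-1},{"dx":-0.0003,"dy":-0.0006,"dz":0.0002,"wx":0,"wy":0,"wz":15,"hand":-1},{"dx":-0.0003,"dy":-0.0006,"dz":0.0002,"wx":0,"wy":0,"wz":20,"hand":-1},{"dx":-0.0003,"dy":-0.0006,"dz":0.0002,"wx":0,"wy":0,"wz":24,"hand":-1},{"dx":-0.0003,"dy":-0.0006,"dz":0.0002,"wx":0,"wy":0,"wz":25.1,"hand":-1},{"dx":-0.0003,"dy":-0.0006,"dz":0.0002,"wx":0,"wy":0,"wz":25.1,"hand":-1},{"dx":-0.0003,"dy":-0.0006,"dz":0.0002,"wx":0,"wy":0,"wz":25.1,"hand":-1}]'; python3 - <<'E'
from h import *
t,r,s=tool();print(r.round(3).tolist(),s["ft_torque"],go([.665,.1040,.097],-92.6))
E
```

```text
time: 30.43
tool_pos: [0.6658, 0.1042, 0.1047]
tool_rot: [-0.0, 1.0, -0.022, 0.002]
contact_force: [-0.5, -0.3, -2.9]
gripper_width: 0.182
[[0.999, -0.045, 0.004], [-0.045, -0.999, -0.0], [0.004, -0.0, -1.0]] [ 0.10407347 -0.0855539  -0.03025036] (array([-0.0009,  0.0002,  0.0077]), array([-0.01, -0.21,  0.05]))
```

```bash
python3 -m pendant '[{"dx":-0.0004,"dy":0,"dz":0.002,"wx":0,"wy":-0.1,"wz":0,"hand":-1},{"dx":-0.0004,"dy":0,"dz":0.004,"wx":0,"wy":-0.1,"wz":0,"hand":-1},{"dx":-0.0004,"dy":0,"dz":0.006,"wx":0,"wy":-0.1,"wz":0,"hand":-1},{"dx":-0.0004,"dy":0,"dz":0.008,"wx":0,"wy":-0.1,"wz":0,"hand":-1},{"dx":-0.0004,"dy":0,"dz":0.0085,"wx":0,"wy":-0.1,"wz":0,"hand":-1},{"dx":-0.0004,"dy":0,"dz":0.0085,"wx":0,"wy":-0.1,"wz":0,"hand":-1}]'; python3 - <<'E'
from h import *
t,r,s=tool();print(r.round(3).tolist(),s["ft_torque"],go([.665,.1040,.097],-92.6))
E
```

```text
time: 30.93
tool_pos: [0.6649, 0.1044, 0.0967]
tool_rot: [-0.0, 1.0, -0.023, 0.0]
contact_force: [-3.3, -0.1, 3.6]
gripper_width: 0.178
[[0.999, -0.046, 0.0], [-0.046, -0.999, 0.0], [-0.0, -0.0, -1.0]] [-0.14528979  0.70451318 -0.01342534] (array([ 0.0002,  0.0004, -0.0003]), array([-0.01,  0.  , -0.06]))
```

```bash
python3 -m pendant '[{"dx":0,"dy":0,"dz":0.0,"wx":0,"wy":0,"wz":0,"hand":1},{"dx":0,"dy":0,"dz":0.0,"wx":0,"wy":0,"wz":0,"hand":1},{"dx":0,"dy":0,"dz":0.0,"wx":0,"wy":0,"wz":0,"hand":1},{"dx":0,"dy":0,"dz":0.0,"wx":0,"wy":0,"wz":0,"hand":1},{"dx":0,"dy":0,"dz":0.0,"wx":0,"wy":0,"wz":0,"hand":1},{"dx":0,"dy":0,"dz":0.0,"wx":0,"wy":0,"wz":0,"hand":1},{"dx":0,"dy":0,"dz":0.0,"wx":0,"wy":0,"wz":0,"hand":1},{"dx":0,"dy":0,"dz":-0.04,"wx":0,"wy":0,"wz":0,"hand":1},{"dx":0,"dy":0,"dz":-0.08,"wx":0,"wy":0,"wz":0,"hand":1},{"dx":0,"dy":0,"dz":-0.12,"wx":0,"wy":0,"wz":0,"hand":1},{"dx":-0.2,"dy":0,"dz":-0.12,"wx":0,"wy":0,"wz":0,"hand":-1},{"dx":-0.2,"dy":0,"dz":-0.12,"wx":0,"wy":0,"wz":0,"hand":-1},{"dx":-0.2,"dy":0,"dz":-0.12,"wx":0,"wy":0,"wz":0,"hand":-1},{"dx":-0.2,"dy":0,"dz":-0.12,"wx":0,"wy":0,"wz":0,"hand":-1},{"dx":-0.2,"dy":0,"dz":-0.12,"wx":0,"wy":0,"wz":0,"hand":-1}]'; python3 - <<'E'
from h import *
for c in("top","scene"):
    p,X=cloud(c)
    for x,y in((.665,.104),(.653,-.141)):
        P=sel(X,x,y,.045,.11,.15);print(c,"seated",rect(P) if len(P)>5 else len(P))
    m=(abs(X[...,1]+.268)<.018)&(X[...,2]>.015)
    for x in np.arange(.55,.72,.012):
        k=m&(abs(X[...,0]-x)<.006)
        if k.any(): print(round(x,3),np.median(X[k][:,2]).round(4),p[k].mean(0).round(),end="; ")
    print()
    k=(p.max(-1)<45)&(abs(X[...,1]+.268)<.05)&(abs(X[...,0]-.59)<.06)&(X[...,2]>.05);print("pad",rect(X[k]) if k.sum()>9 else k.sum())
    print([(np.round(q["position"],3),round(q["score"],2)) for q in finder.look_for(c,"treadle_pad")[:2]],[(np.round(q["position"],3),round(q["score"],2)) for q in finder.look_for(c,"head1")[:4]])
    if c=="scene": cv2.imwrite("pics/p.png",cv2.resize(p[130:270,190:410,::-1],None,fx=3.5,fy=3.5,interpolation=cv2.INTER_CUBIC))
E
```

```text
time: 32.18
tool_pos: [0.4625, 0.1138, 0.2153]
tool_rot: [-0.0, 1.0, -0.023, -0.0]
contact_force: [-0.5, -0.2, 1.1]
gripper_width: 0.301
top seated (array([0.6618, 0.1019]), array([0.0504, 0.019 ]), -0.4, np.float64(0.1321), 134)
top seated (array([ 0.6523, -0.1438]), array([0.0497, 0.0165]), -0.0, np.float64(0.1327), 133)
0.55 0.021 [47. 48. 50.]; 0.562 0.0268 [81. 81. 87.]; 0.574 0.0804 [53. 52. 54.]; 0.586 0.0763 [51. 50. 52.]; 0.598 0.0726 [52. 50. 51.]; 0.61 0.0693 [52. 51. 52.]; 0.622 0.0624 [100. 101. 113.]; 0.634 0.0585 [118. 119. 134.]; 0.646 0.0544 [118. 119. 135.]; 0.658 0.051 [117. 119. 134.]; 0.67 0.0482 [117. 118. 133.]; 0.682 0.0442 [130. 131. 146.]; 0.694 0.0421 [244. 244. 247.]; 0.706 0.0229 [182. 181. 187.]; 
pad 0
[(array([ 0.63 , -0.266,  0.062]), 0.65)] [(array([0.657, 0.097, 0.079]), 0.67), (array([ 0.65 , -0.14 ,  0.082]), 0.65)]
scene seated (array([0.6659, 0.1047]), array([0.0511, 0.0172]), -2.5, np.float64(0.133), 150)
scene seated (array([ 0.657 , -0.1407]), array([0.0508, 0.0178]), -4.3, np.float64(0.132), 163)
0.562 0.0257 [63. 66. 68.]; 0.574 0.0809 [66. 67. 67.]; 0.586 0.078 [66. 66. 66.]; 0.598 0.0743 [67. 67. 67.]; 0.61 0.0704 [66. 67. 67.]; 0.622 0.0654 [91. 92. 98.]; 0.634 0.0599 [120. 123. 134.]; 0.646 0.0565 [122. 125. 136.]; 0.658 0.0527 [122. 125. 136.]; 0.67 0.0492 [121. 124. 135.]; 0.682 0.0455 [121. 124. 135.]; 0.694 0.0396 [157. 158. 160.]; 0.706 0.0231 [71. 72. 74.]; 
pad 0
[(array([ 0.637, -0.262,  0.059]), 0.75)] [(array([0.684, 0.105, 0.08 ]), 0.64), (array([ 0.669, -0.14 ,  0.081]), 0.56)]
```

View pics/p.png

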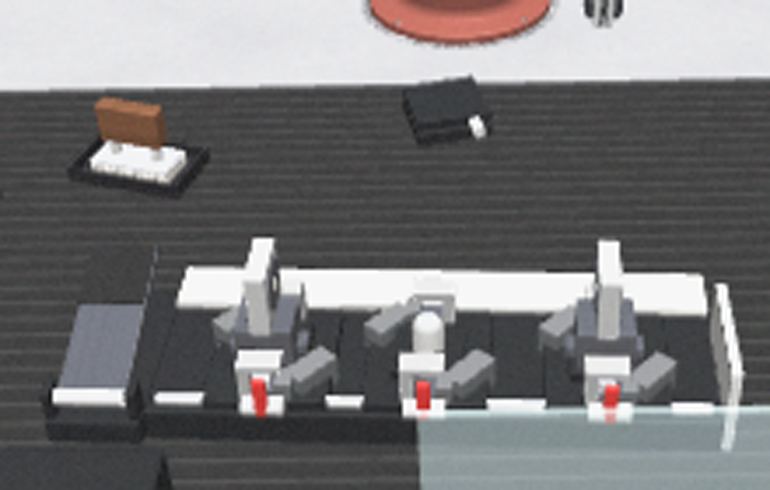

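Both heads are seated, at (270,290) and (605,290), with plate tops at ≈132 mm and axes in line. Now the treadle: pad centre ≈ (0.594, -0.270, 0.073).

```bash
python3 -m pendant '[{"dx":0.15,"dy":0.377,"dz":0,"wx":0,"wy":0,"wz":-89,"hand":-1},{"dx":0.15,"dy":0.377,"dz":0,"wx":0,"wy":0,"wz":-89,"hand":-1},{"dx":0.15,"dy":0.377,"dz":0,"wx":0,"wy":0,"wz":-89,"hand":-1},{"dx":0.15,"dy":0.377,"dz":0,"wx":0,"wy":0,"wz":-89,"hand":-1},{"dx":0.15,"dy":0.377,"dz":0,"wx":0,"wy":0,"wz":-89,"hand":-1},{"dx":0.15,"dy":0.377,"dz":0,"wx":0,"wy":0,"wz":-89,"hand":-1},{"dx":0.15,"dy":0.377,"dz":0,"wx":0,"wy":0,"wz":-89,"hand":-1},{"dx":0.15,"dy":0.377,"dz":0,"wx":0,"wy":0,"wz":-89,"hand":-1},{"dx":0.15,"dy":0.377,"dz":0,"wx":0,"wy":0,"wz":-89,"hand":-1},{"dx":0.15,"dy":0.377,"dz":0,"wx":0,"wy":0,"wz":-89,"hand":-1},{"dx":0.15,"dy":0.377,"dz":0,"wx":0,"wy":0,"wz":-89,"hand":-1},{"dx":0.15,"dy":0.377,"dz":0,"wx":0,"wy":0,"wz":-89,"hand":-1},{"dx":0.15,"dy":0.377,"dz":0.05,"wx":0,"wy":0,"wz":-89,"hand":-1},{"dx":0.15,"dy":0.377,"dz":0.09,"wx":0,"wy":0,"wz":-89,"hand":-1},{"dx":0.15,"dy":0.377,"dz":0.1,"wx":0,"wy":0,"wz":-89,"hand":-1},{"dx":0.15,"dy":0.377,"dz":0.1,"wx":0,"wy":0,"wz":-89,"hand":-1},{"dx":0.15,"dy":0.377,"dz":0.1,"wx":0,"wy":0,"wz":-89,"hand":-1}]'; python3 - <<'E'
from h import *
t,r,s=tool();print(r.round(3).tolist(),s["ft_torque"],go([.594,-.270,.08],-2.6),go([.594,-.270,.045],-2.6))
p,X=cloud("scene");cv2.imwrite("pics/t.png",cv2.resize(p[110:270,180:300,::-1],None,fx=4,fy=3.7,interpolation=cv2.INTER_CUBIC))
E
```

```text
time: 33.9
tool_pos: [0.5973, -0.2702, 0.1138]
tool_rot: [-0.002, 0.73, 0.684, -0.0]
contact_force: [0.3, -0.0, 0.9]
gripper_width: -0.004
[[0.065, 0.998, -0.002], [0.998, -0.065, 0.002], [0.002, -0.003, -1.0]] [-0.01237492  0.00985849  0.02931706] (array([-0.    , -0.0032,  0.0338]), array([-0.15, -0.11, -1.1 ])) (array([-0.0001, -0.0031,  0.0688]), array([-0.15, -0.11, -1.1 ]))
```

View pics/t.png

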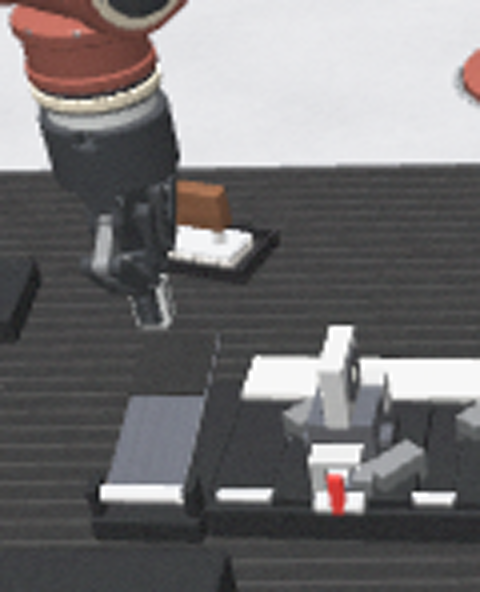

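The fingertips are over the pad (pad at (175,365)). Pressing down gradually.

```bash
python3 -m pendant '[{"dx":0,"dy":-0.002,"dz":0.03,"wx":0,"wy":0,"wz":0,"hand":-1},{"dx":0,"dy":-0.002,"dz":0.036,"wx":0,"wy":0,"wz":0,"hand":-1},{"dx":0,"dy":-0.002,"dz":0.042,"wx":0,"wy":0,"wz":0,"hand":-1},{"dx":0,"dy":-0.002,"dz":0.048,"wx":0,"wy":0,"wz":0,"hand":-1},{"dx":0,"dy":-0.002,"dz":0.054,"wx":0,"wy":0,"wz":0,"hand":-1},{"dx":0,"dy":-0.002,"dz":0.06,"wx":0,"wy":0,"wz":0,"hand":-1},{"dx":0,"dy":-0.002,"dz":0.064,"wx":0,"wy":0,"wz":0,"hand":-1},{"dx":0,"dy":-0.002,"dz":0.064,"wx":0,"wy":0,"wz":0,"hand":-1},{"dx":0,"dy":-0.002,"dz":0.064,"wx":0,"wy":0,"wz":0,"hand":-1}]'
```

```text
time: 34.7
tool_pos: [0.5958, -0.2707, 0.0541]
tool_rot: [0.001, 0.729, 0.684, -0.0]
contact_force: [-5.0, 1.4, 8.0]
gripper_width: -0.004
```

```bash
python3 -m pendant '[{"dx":0,"dy":0,"dz":0.003,"wx":0,"wy":0,"wz":0,"hand":-1},{"dx":0,"dy":0,"dz":0.006,"wx":0,"wy":0,"wz":0,"hand":-1},{"dx":0,"dy":0,"dz":0.009,"wx":0,"wy":0,"wz":0,"hand":-1},{"dx":0,"dy":0,"dz":0.011,"wx":0,"wy":0,"wz":0,"hand":-1},{"dx":0,"dy":0,"dz":0.011,"wx":0,"wy":0,"wz":0,"hand":-1}]'
```

```text
time: 35.12
tool_pos: [0.5959, -0.2709, 0.0466]
tool_rot: [0.0, 0.729, 0.684, -0.001]
contact_force: [-12.6, 4.8, 22.5]
gripper_width: -0.001
```

```bash
python3 -m pendant '[{"dx":0,"dy":0,"dz":0.001,"wx":0,"wy":0,"wz":0,"hand":-1},{"dx":0,"dy":0,"dz":0.001,"wx":0,"wy":0,"wz":0,"hand":-1},{"dx":0,"dy":0,"dz":0.001,"wx":0,"wy":0,"wz":0,"hand":-1},{"dx":0,"dy":0,"dz":0.001,"wx":0,"wy":0,"wz":0,"hand":-1},{"dx":0,"dy":0,"dz":0.001,"wx":0,"wy":0,"wz":0,"hand":-1},{"dx":0,"dy":0,"dz":0.001,"wx":0,"wy":0,"wz":0,"hand":-1},{"dx":0,"dy":0,"dz":0.001,"wx":0,"wy":0,"wz":0,"hand":-1},{"dx":0,"dy":0,"dz":0.001,"wx":0,"wy":0,"wz":0,"hand":-1},{"dx":0,"dy":0,"dz":0.001,"wx":0,"wy":0,"wz":0,"hand":-1},{"dx":0,"dy":0,"dz":0.001,"wx":0,"wy":0,"wz":0,"hand":-1},{"dx":0,"dy":0,"dz":0.001,"wx":0,"wy":0,"wz":0,"hand":-1},{"dx":0,"dy":0,"dz":0.001,"wx":0,"wy":0,"wz":0,"hand":-1}]'; python3 - <<'E'
from h import *
p,X=cloud("scene")
m=(abs(X[...,1]+.266)<.02)
for x in np.arange(.62,.70,.012):
    k=m&(abs(X[...,0]-x)<.006)
    if k.any(): print(round(x,3),np.median(X[k][:,2]).round(4),end="; ")
E
```

```text
time: 36.12
tool_pos: [0.596, -0.2709, 0.0465]
tool_rot: [0.0, 0.729, 0.684, -0.001]
contact_force: [-14.7, 5.3, 26.1]
gripper_width: 0.0
0.62 0.2209; 0.632 0.2337; 0.644 0.1446; 0.656 0.1334; 0.668 0.0411; 0.68 0.0411; 0.692 0.0256;
```

The pad doesn't sink further with extra force and the treadle is level, so it is on its stop. Holding a little longer, then releasing.

```bash
python3 -m pendant '[{"dx":0,"dy":0,"dz":0,"wx":0,"wy":0,"wz":0,"hand":-1},{"dx":0,"dy":0,"dz":0,"wx":0,"wy":0,"wz":0,"hand":-1},{"dx":0,"dy":0,"dz":0,"wx":0,"wy":0,"wz":0,"hand":-1},{"dx":0,"dy":0,"dz":0,"wx":0,"wy":0,"wz":0,"hand":-1},{"dx":0,"dy":0,"dz":-0.01,"wx":0,"wy":0,"wz":0,"hand":-1},{"dx":0,"dy":0,"dz":-0.02,"wx":0,"wy":0,"wz":0,"hand":-1},{"dx":0,"dy":0,"dz":-0.03,"wx":0,"wy":0,"wz":0,"hand":-1},{"dx":0,"dy":0,"dz":-0.05,"wx":0,"wy":0,"wz":0,"hand":-1},{"dx":0,"dy":0,"dz":-0.09,"wx":0,"wy":0,"wz":0,"hand":-1},{"dx":0,"dy":0,"dz":-0.13,"wx":0,"wy":0,"wz":0,"hand":-1},{"dx":0,"dy":0,"dz":-0.18,"wx":0,"wy":0,"wz":0,"hand":-1},{"dx":0.15,"dy":-0.15,"dz":-0.18,"wx":0,"wy":0,"wz":0,"hand":-1},{"dx":0.15,"dy":-0.15,"dz":-0.18,"wx":0,"wy":0,"wz":0,"hand":-1},{"dx":0.15,"dy":-0.15,"dz":-0.18,"wx":0,"wy":0,"wz":0,"hand":-1},{"dx":0.15,"dy":-0.15,"dz":-0.18,"wx":0,"wy":0,"wz":0,"hand":-1},{"dx":0.15,"dy":-0.15,"dz":-0.18,"wx":0,"wy":0,"wz":0,"hand":-1},{"dx":0.15,"dy":-0.15,"dz":-0.18,"wx":0,"wy":0,"wz":0,"hand":-1},{"dx":0.15,"dy":-0.15,"dz":-0.18,"wx":0,"wy":0,"wz":0,"hand":-1},{"dx":0.15,"dy":-0.15,"dz":-0.18,"wx":0,"wy":0,"wz":0,"hand":-1}]'; python3 - <<'E'
from h import *
for c in("scene","top"):
    p,X=cloud(c)
    for x,y in((.665,.104),(.653,-.141)): P=sel(X,x,y,.045,.11,.15);print(c,rect(P) if len(P)>5 else len(P))
    m=(abs(X[...,1]+.268)<.018)
    print([np.median(X[m&(abs(X[...,0]-x)<.006)][:,2]).round(4) for x in(.586,.61,.646,.67)])
    w=(p.min(-1)>150)&(np.hypot(X[...,0]-.35,X[...,1]+.31)<.045)&(X[...,2]<.04);print("sole",np.median(X[w][:,2]),rect(sel(X,.35,-.31,.055,.06,.09)))
    for n in("lens_mount","angle_plate","spare_carrier","head1"):print(n,[(np.round(q["position"],3).tolist(),round(q["score"],2)) for q in finder.look_for(c,n)[:3]])
    if c=="scene":cv2.imwrite("pics/f.png",p[...,::-1])
print(tool()[2]["joint_vel"])
E
```

```text
time: 37.75
tool_pos: [0.4554, -0.1106, 0.2203]
tool_rot: [0.001, 0.729, 0.684, 0.0]
contact_force: [0.5, -0.2, 0.4]
gripper_width: 0.0
scene (array([0.6666, 0.1049]), array([0.0496, 0.0172]), -3.4, np.float64(0.1333), 148)
scene (array([ 0.6574, -0.1409]), array([0.0495, 0.0181]), -3.7, np.float64(0.1325), 160)
[np.float64(0.0773), np.float64(0.069), np.float64(0.0553), np.float64(0.0485)]
sole 0.019974090626483143 (array([ 0.3522, -0.3074]), array([0.0663, 0.0208]), 71.6, np.float64(0.073), 132)
lens_mount [([0.564, 0.374, 0.054], 0.88)]
angle_plate [([0.624, -0.442, 0.046], 0.58)]
spare_carrier [([0.45, -0.456, 0.03], 0.92)]
head1 [([0.684, 0.101, 0.082], 0.66), ([0.674, -0.138, 0.08], 0.61)]
top (array([0.6614, 0.1017]), array([0.0492, 0.0183]), -0.1, np.float64(0.1322), 136)
top (array([ 0.6525, -0.144 ]), array([0.0502, 0.0171]), -2.2, np.float64(0.1321), 134)
[np.float64(0.0759), np.float64(0.0677), np.float64(0.0548), np.float64(0.0477)]
sole 0.019227229587430505 (array([ 0.3473, -0.3104]), array([0.0659, 0.0182]), 72.4, np.float64(0.0756), 161)
lens_mount [([0.553, 0.377, 0.077], 0.82)]
angle_plate [([0.586, -0.454, 0.014], 0.95)]
spare_carrier [([0.437, -0.458, 0.032], 0.57)]
head1 [([0.657, 0.1, 0.082], 0.9), ([0.648, -0.137, 0.084], 0.8), ([0.603, -0.075, 0.042], 0.44)]
[ 2.45968839e-03 -5.91521247e-03  2.84856808e-03 -1.65598815e-04
 -1.01573313e-03 -7.82946344e-05]
```

View pics/f.png

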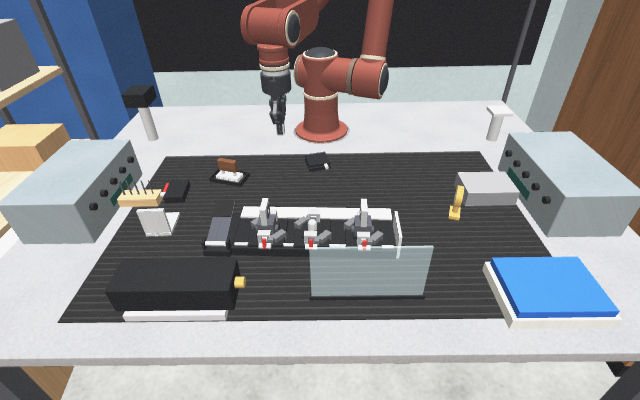

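The stone is in its tray (229,175), both heads are locked on carriers (264,215) and (364,215), the treadle is up and the bystanders haven't moved. Handing in.

```bash
python3 -c "
from plant import job;print(job.job_done())"
```

```text
the job is handed in; nothing more can be done
None
```

I did all three steps in the order asked and handed the job in at about 38 s on the robot's clock.

- **Stone:** I rubbed it along the whole front way from the end-plate end to the treadle end. The sole overlapped the way by about 1 cm at each end. The handle's sink was about 6 mm by the camera and about 7 mm by force. My first estimate, from the tool's height, gave only 4.6 mm. The stone is back flat in its tray.
- **Heads:** Only two heads were present. One was knocked aside during the run, so I located it again before gripping it. Both are twisted home, one on seat1 and one on seat3. Their plate tops read 132–133 mm, against 132 mm expected when fully seated. Their axes are in line with the carriers within the cameras' few degrees of scatter.
- **Treadle:** I pressed it to its stop, where extra force moved it no further and it read level. I held it there for over a second with up to about 26 N, then it sprang back to its starting slope.
- **Bystanders:** None were touched. The last network readings agreed with the first in the top view, apart from some scatter between the two cameras.

The two cameras disagreed by about 5 mm in x and 3 mm in y throughout. I used their mean and let the contact forces correct the fits. No check failed at the end.

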